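# Heft the unmarked spares tins and pack the heaviest at the bottom

## Task

The three identical round tins on the workshop bench hold spare printer parts and differ only in weight. Heft them to find out which is which, then pack them in one straight upright pile in the empty bay of the blue tote: the heaviest first, on the bay's floor, the middle one on it and the lightest on top. Set each tin down without dropping it, keep the tins upright, and leave the other things on the bench where they are.

Things in the scene. Friction and masses are not known exactly. Their poses are not given: they have to be found in the camera images.
- tin_a: closed plain metal tin, round, 58 mm in diameter, 40 mm tall, flat lid and base, standing upright; origin at the centre of its underside. The three look alike; each holds one hidden part with a little play. Total weights are about 0.08, 0.28 and 0.51 kg (parts vary 12 percent); which is which changes every time. Safe to grip on its sides with 25 N
- tin_b: closed plain metal tin, round, 58 mm in diameter, 40 mm tall, flat lid and base, standing upright; origin at the centre of its underside. The three look alike; each holds one hidden part with a little play. Total weights are about 0.08, 0.28 and 0.51 kg (parts vary 12 percent); which is which changes every time. Safe to grip on its sides with 25 N
- tin_c: closed plain metal tin, round, 58 mm in diameter, 40 mm tall, flat lid and base, standing upright; origin at the centre of its underside. The three look alike; each holds one hidden part with a little play. Total weights are about 0.08, 0.28 and 0.51 kg (parts vary 12 percent); which is which changes every time. Safe to grip on its sides with 25 N
- tote: open blue plastic tote, fixed; 264 mm along its x, 148 mm along y, walls 75 mm high, 4 mm thick, with a 9 mm rim flange outside. A divider 55 mm high crosses it: the empty bay on the -x side is 120 mm (x) by 140 mm (y) inside; the +x side is full (a carton, two motors, none above the walls). Origin at the centre of its underside, z up
- bay_floor (a point): centre of the floor of the tote's empty bay, 4 mm above the bench; axes as the tote's. Opening the gripper along the tote's y leaves most room for the fingers (41 mm each side of a tin in the middle of the bay)
- motor: bystander among the tins: square stepper motor, 42 by 42 by 40 mm, its thin shaft standing up to 62 mm; origin at the centre of its underside
- gear: bystander: printed red gear lying flat, 54 mm in diameter, 9 mm thick, with a hub 18 mm high; origin at the centre of its underside
- screwdriver: bystander: screwdriver 190 mm long with black handle, lying along its x; origin under its middle
- wrench: bystander: spanner 150 mm long lying along its x, left of the tins
- meter: bystander: grey hand-held multimeter lying on its back, 190 mm along its x, 90 mm wide, 45 mm high; origin at the centre of its underside
- mug: bystander: white mug, 80 mm in diameter, 92 mm tall; origin at the centre of its underside
- jar: bystander: amber glass jar with black cap, 56 mm in diameter, 70 mm tall; origin at the centre of its underside
Not all that is in view belongs to the job. What is shaped like the tin_c but green is not meant.

How it is judged:
On the way:
1. the heaviest tin stands at rest on the floor of the empty bay, before either of the others is in the tote (x of hub_c0 in the frame of tote between -0.128 and -0.008 m and y of hub_c0 in the frame of tote between -0.07 and 0.07 m and z of hub_c0 in the frame of tote between 0.0155 and 0.0295 m and linear speed of each of tin_a, tin_b, tin_c below 0.02 m/s and horizontal distance between each of pulley_c0, bush_c0 and bay_floor above 0.1 m), for 0.2 s.
At the end, for the whole second after the job is handed in: In the empty bay the tins stand in one pile: the heaviest (holding the hub) on the floor, the middle one (pulley) on it, the lightest (bush) on top; each within 15 mm of straight above the one below, upright within 5 degrees, at rest, let go (x of hub_c0 in the frame of tote between -0.128 and -0.008 m and y of hub_c0 in the frame of tote between -0.07 and 0.07 m and z of hub_c0 in the frame of tote between 0.0155 and 0.0295 m and x of pulley_c0 in the frame of tote between -0.128 and -0.008 m and y of pulley_c0 in the frame of tote between -0.07 and 0.07 m and z of pulley_c0 in the frame of tote between 0.0555 and 0.0695 m and x of bush_c0 in the frame of tote between -0.128 and -0.008 m and y of bush_c0 in the frame of tote between -0.07 and 0.07 m and z of bush_c0 in the frame of tote between 0.0955 and 0.1095 m and horizontal distance between hub_c0 and pulley_c0 below 0.018 m and horizontal distance between pulley_c0 and bush_c0 below 0.018 m and angle between each of tin_a, tin_b, tin_c's own z axis and vertical below 0.1 rad and linear speed of each of tin_a, tin_b, tin_c below 0.02 m/s); the robot touches nothing.
It fails at once if a tin is tipped by more than 30 degrees (angle between any of tin_a, tin_b, tin_c's own z axis and vertical above 0.52 rad).
It fails at once if a tin is dropped: out of the fingers it falls more than about 13 mm ((linear speed of tin_a above 0.5 m/s and contact force between the fingers and tin_a below 0.1 N) or (linear speed of tin_b above 0.5 m/s and contact force between the fingers and tin_b below 0.1 N) or (linear speed of tin_c above 0.5 m/s and contact force between the fingers and tin_c below 0.1 N)).
It fails at once if another thing on the bench is moved by more than 40 mm (distance of any of motor, gear, screwdriver, wrench, meter, mug, jar from where it was at the start of the episode above 0.04 m).
It also fails if it takes over 72 s, if anything falls off the work surface, if the arm or the gripper's body presses on something with over 40 N, if the wrist force passes 120 N, or if a joint passes its speed limit or range.

## Robot

A 6-joint arm with a two-finger parallel gripper is mounted at the origin on the work surface. World frame = base frame: x ahead of the robot, y to its left, z up, the work surface at z = 0. Lengths are in m, angles in rad, forces in N, time in s.
With the tool pointing down it reaches from about 0.35 to 0.725 m from the base axis. Payload 4.3 kg.
Tool frame: the origin (TCP) lies on the centre line of the jaws, within the pads' length; the fingertips stand 22 mm ahead of it and the grasp point (between the pads) lies 3 mm ahead of it (tips_ahead is the distance from the TCP to the fingertips, in m); z points along the fingers, y is the direction in which the jaws open and shut (so a half turn about z gives the same grasp; the last joint's range is limited). The gripper opens to 85 mm and grips with 20 to 120 N. Pads are 22 mm wide; open, the fingers measure 114 mm over their backs; the gripper's body (76 mm by 85 mm) begins 54 mm behind the grasp point. The pads swing forward as they close: fully open they stand 13 mm farther back than shut.
Start: joints at [1.036, 0.377, 0.081, 1.274, 0, 1.46], TCP at [0.237, 0.524, 0.217] pointing down, gripper open.
Joint ranges: [-2.72, 2.72], [-0.84, 1.66], [-1.02, 1.22], [-1.77, 2.12], [-1.37, 1.28], [-3.14, 3.14]. Speed limits (rad/s): [2.57, 2.57, 3.14, 3.14, 3.14, 3.14].

## Interface

Orientations are given as a rotation vector (axis times angle).
In Python, from rig import * gives the robot as it stands. The module is installed in compiled form; this text tells all that it offers.
- The arm moves only by the shell command python3 -m jog 'ROWS' [FORCE]. ROWS is JSON, a list of rows, each a list of 3 entries, a list of its own where there are three numbers: the shift along the tool's x, y, z in cm, then the turn, a rotation vector about the tool's x, y, z in degrees, then the finger opening in cm, from 0 to 8.54. In form: [[[dx, dy, dz], [wx, wy, wz], fingers], ...]. A call has 1 to 10 rows; each row shifts and turns the commanded pose from where the row before left it, along the tool's axes as they then stand; what a row does not reach is not made up. A row lasts 1/8 s, in which the tool goes at most 62.5 mm and 10.7 degrees, less where a joint would pass 70% of its speed; a pose out of reach is approached as far as the arm can. A call with a gripper value outside its range is refused whole. The fingers move at their own pace and stop on an object; FORCE is the grip in N (left out, the last holds). Time passes only in rows, so rows that do not move let the fingers close. It gives the time, the measured TCP pose, the force and the opening at its end, in the units of the state.
- state(): the state, without advancing time (a new reading comes with each control period).
- capture(name): name is "scene" or "side" or "wrist"; returns (picture, depth): 400x640x3 uint8, red, green, blue; 400x640 float32, m along the optical axis (not along the pixel's ray), 0 where there is no reading.
- calibration(name): a dict with "vertical_fov" (degrees; the focal length in pixels is half the picture's height over the tangent of half this angle, whatever the lens; pixels are square), "cx", "cy" (the principal point, pixels), "cam_to_world" (4x4, takes a point from camera to world coordinates); the wrist camera has in their place "T_tool_cam" (4x4, takes a point from camera to tool coordinates, whose origin is the TCP and whose axes are the flange's). Camera axes: x right, y up, looking along -z (the intrinsics and any distortion apply to the point x, -y, -z); pixel columns grow to the right and rows downward; lengths in m; the calibration is good to about 2 mm. The wrist camera is an equidistant fisheye: a pixel r from the principal point sees the ray r / f radians off the axis. A picture is of the moment at which its call begins: read the wrist's pose just before it. calibration takes no time and is no camera call.
- finish_job(): hands the job in, once; it reports no verdict.
The state is a dict: "time": time; "joint_pos": joint angles; "joint_vel": joint speeds; "joint_efforts": joint torques, N m; "tcp_pos": TCP position; "orientation": TCP orientation; "force": force on the tool from outside, world axes, zero at the start; "wrist_torque": the same for the moment, N m; "grip_width": opening from 0.0 (shut) to 1.0 (fully open).
Only numpy, scipy, OpenCV 4.12 (cv2) and the standard library are available. Lean on these libraries where they do the work, as an engineer would, in place of code of your own. Each camera call takes 0.05 s, during which the arm holds its last target.

## Working session

There is one attempt and no reset: what is moved stays moved. The work goes in short steps, Python scripts to look and compute and a shell command to move; the robot and the scene stay as the last step left them, time stands still between calls to the robot, and variables do not carry over. Pictures are saved under pics/ and viewed, and the job is handed in when it is done.

```bash
mkdir -p pics
cat > h.py <<'E'
from rig import *
import numpy as np, cv2
from scipy.spatial.transform import Rotation as R
def shot(n,f):
    p,d=capture(n); cv2.imwrite('pics/%s.png'%f,p[:,:,::-1]); np.savez('pics/%s.npz'%f,p=p,d=d); return p,d
def w(n,d,u,v,k=1):
    c=calibration(n); f=200/np.tan(np.radians(c['vertical_fov'])/2)
    z=np.median(d[v-k:v+k+1,u-k:u+k+1]); q=np.array([(u-c['cx'])/f*z,-(v-c['cy'])/f*z,-z,1])
    return (np.array(c['cam_to_world'])@q)[:3]
E
python3 - <<'E'
from h import *
print(state())
for n in('scene','side','wrist'):
    shot(n,n+'0'); print(n,calibration(n))
E
```

```text
{'time': 0.0, 'joint_pos': array([1.03570474e+00, 3.78047011e-01, 7.96419465e-02, 1.27441472e+00,
       2.43103795e-05, 1.46053576e+00]), 'joint_vel': array([-7.60401046e-04,  5.93639197e-04, -1.48335725e-03, -3.89609010e-04,
       -1.98955671e-03, -8.19234018e-05]), 'joint_efforts': array([-2.34938241e-03, -4.63599908e+01,  2.69877076e+01,  2.06747744e-02,
       -1.73424373e-04,  4.93702231e-06]), 'tcp_pos': array([0.23661211, 0.52331134, 0.2159763 ]), 'orientation': array([-6.62175610e-01, -3.07033269e+00,  3.00166315e-03]), 'force': array([-0.62126921, -0.08352737, -0.49237493]), 'wrist_torque': array([-0.00494553,  0.00138642,  0.01189287]), 'grip_width': 1.0043223878008873}
scene {'vertical_fov': 48.719942644844764, 'cx': 322.1296215867205, 'cy': 197.0003079760946, 'cam_to_world': array([[-0.48691687, -0.75783971,  0.43427057,  1.05972463],
       [ 0.87342526, -0.42607024,  0.23578054,  0.31975435],
       [ 0.00634591,  0.49410841,  0.86937714,  1.10811625],
       [ 0.        ,  0.        ,  0.        ,  1.        ]])}
side {'vertical_fov': 45.70616878918345, 'cx': 318.35957404760103, 'cy': 197.62781861600197, 'cam_to_world': array([[ 0.99932264,  0.00808354, -0.03590163,  0.46011948],
       [-0.0348562 ,  0.52081571, -0.85295723, -1.18420495],
       [ 0.01180322,  0.85363087,  0.52074469,  0.76951936],
       [ 0.        ,  0.        ,  0.        ,  1.        ]])}
wrist {'vertical_fov': 65.70646984690485, 'cx': 318.97658208847423, 'cy': 201.06405322458505, 'T_tool_cam': array([[ 2.02486981e-04,  9.45390276e-01,  3.25940461e-01,
         8.41624468e-02],
       [ 9.99999918e-01, -3.05772928e-04,  2.65655230e-04,
        -5.53347305e-04],
       [ 3.50811641e-04,  3.25940381e-01, -9.45390261e-01,
        -1.57277183e-01],
       [ 0.00000000e+00,  0.00000000e+00,  0.00000000e+00,
         1.00000000e+00]])}
```

View pics/scene0.png

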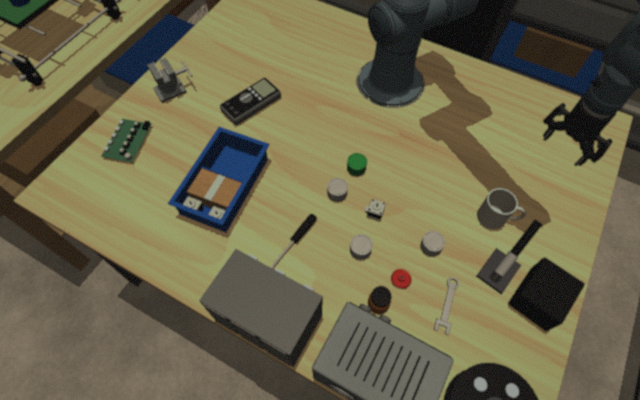

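View pics/side0.png

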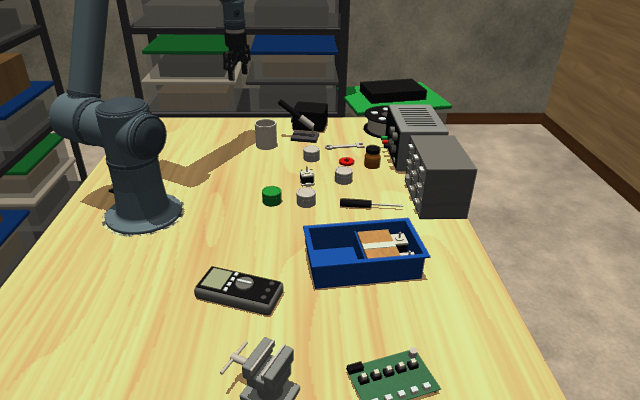

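View pics/wrist0.png

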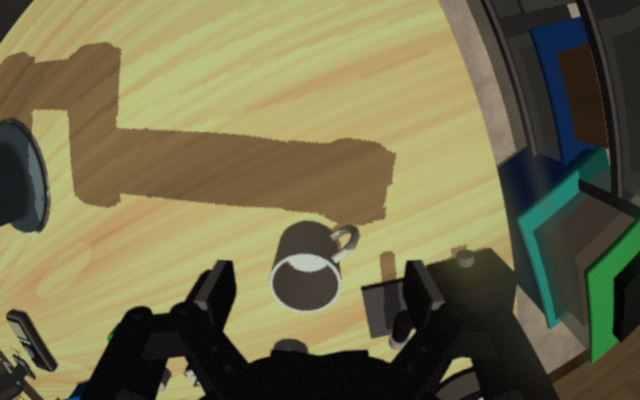

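The scene view shows the tins at about (338,188), (361,245) and (432,242), the green decoy at (357,162), the motor at (375,208) and the tote around (220,175), with its empty bay at the upper end.

```bash
cat >> h.py <<'E'
def cloud(n,d):
    c=calibration(n); f=200/np.tan(np.radians(c['vertical_fov'])/2)
    v,u=np.mgrid[0:400,0:640]; q=np.stack([(u-c['cx'])/f*d,-(v-c['cy'])/f*d,-d,np.ones_like(d)],-1)
    return (q@np.array(c['cam_to_world']).T)[...,:3]
E
python3 - <<'E'
from h import *
for n in('scene','side'):
    d=np.load(f'pics/{n}0.npz')['d']; P=cloud(n,d)
    m=((P[...,2]>0.03)&(P[...,2]<.05)&(d>0)).astype(np.uint8)
    k,l,s,c=cv2.connectedComponentsWithStats(m)
    for i in range(1,k):
        if s[i,4]<40: continue
        q=P[l==i]; mz=np.median(q[:,2]); t=q[q[:,2]>mz-.004]
        print(n,c[i].round(),s[i,4],'med',np.median(q,0).round(3),'mid',((t.min(0)+t.max(0))/2).round(3),'ext',np.ptp(t,0).round(3))
d=np.load('pics/scene0.npz')['d']; P=cloud('scene',d)
for u,v in[(226,137),(268,147),(180,203),(229,155),(338,187),(361,244),(432,241),(300,150),(265,156),(178,200)]: print(u,v,P[v,u].round(3))
p=np.load('pics/scene0.npz')['p']
cv2.imwrite('pics/z1.png',cv2.resize(p[115:315,150:470,::-1],None,fx=2.5,fy=2.5,interpolation=2))
m=((P[...,2]>0.066)&(P[...,2]<.083)&(P[...,1]<0)); m[:, :150]=0;m[:,290:]=0;m[250:]=0
q=P[m]; print(len(q),np.median(q[:,2]));r=cv2.minAreaRect(q[:,:2].astype(np.float32)*1000);print(r,cv2.boxPoints(r))
E
```

```text
scene [112.  11.] 63 med [ 0.226 -1.011  0.042] mid [ 0.228 -1.016  0.044] ext [0.063 0.033 0.011]
scene [389.  85.] 213 med [0.06  0.021 0.04 ] mid [0.031 0.005 0.043] ext [0.091 0.138 0.014]
scene [32. 78.] 79 med [ 0.6   -1.009  0.042] mid [ 0.603 -1.014  0.044] ext [0.055 0.033 0.012]
scene [250.  99.] 1119 med [ 0.324 -0.347  0.036] mid [ 0.318 -0.351  0.041] ext [0.192 0.133 0.018]
scene [170.  87.] 45 med [ 0.413 -0.596  0.043] mid [ 0.412 -0.597  0.045] ext [0.051 0.033 0.01 ]
scene [229. 148.] 246 med [ 0.493 -0.316  0.04 ] mid [ 0.543 -0.266  0.043] ext [0.128 0.128 0.014]
scene [241. 195.] 249 med [ 0.631 -0.17   0.04 ] mid [ 0.608 -0.173  0.043] ext [0.265 0.038 0.014]
scene [357. 162.] 293 med [0.373 0.062 0.039] mid [0.372 0.061 0.04 ] ext [0.06  0.059 0.01 ]
scene [202. 203.] 455 med [ 0.708 -0.257  0.042] mid [ 0.679 -0.245  0.044] ext [0.12  0.139 0.012]
scene [337. 187.] 322 med [0.478 0.052 0.039] mid [0.476 0.052 0.04 ] ext [0.06  0.058 0.009]
scene [377. 208.] 210 med [0.483 0.178 0.04 ] mid [0.481 0.176 0.042] ext [0.044 0.044 0.011]
scene [502. 203.] 106 med [0
[... 2839 characters left out ...]
19 -0.365  0.036] mid [ 0.315 -0.359  0.041] ext [0.195 0.133 0.018]
side [264. 391.] 76 med [ 0.391 -0.646  0.047] mid [ 0.392 -0.647  0.047] ext [0.062 0.027 0.006]
226 137 [ 0.491 -0.318  0.049]
268 147 [ 0.474 -0.178  0.071]
180 203 [ 0.736 -0.299  0.044]
229 155 [ 0.519 -0.298  0.004]
338 187 [0.474 0.053 0.037]
361 244 [0.599 0.188 0.038]
432 241 [0.501 0.348 0.04 ]
300 150 [ 0.398 -0.119  0.005]
265 156 [ 0.487 -0.183  0.04 ]
178 200 [ 0.736 -0.3    0.061]
1660 0.07392149452347874
((513.0217895507812, -345.5907897949219), (606.6287231445312, 302.02783203125), 45.06966018676758) [[ 191.89435  -453.67398 ]
 [ 405.7198   -666.9801  ]
 [ 834.14923  -237.5076  ]
 [ 620.3238    -24.201477]]
```

View pics/z1.png

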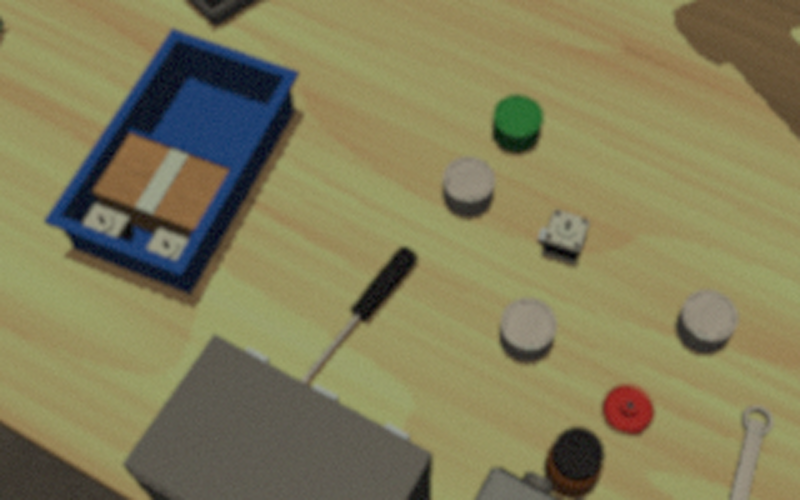

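Run:
```python
from h import *
for n in('scene','side'):
    z=np.load(f'pics/{n}0.npz');d=z['d'];p=z['p'].astype(int);P=cloud(n,d)
    B=(P[...,0]>.42)&(P[...,0]<.82)&(P[...,1]>-.42)&(P[...,1]<-.1)&(d>0)&(p[...,2]>p[...,0]+25)
    for a,b in((.069,.082),(.0,.012),(.045,.064)):
        q=P[B&(P[...,2]>a)&(P[...,2]<b)]
        r=cv2.minAreaRect(q[:,:2].astype(np.float32)*1000)
        print(n,a,len(q),np.median(q[:,2]).round(3),r,cv2.boxPoints(r).round().tolist())
```

```text
scene 0.069 1357 0.074 ((614.5211181640625, -243.94927978515625), (283.2091369628906, 169.01536560058594), 6.727492809295654) [[464.0, -177.0], [484.0, -344.0], [765.0, -311.0], [745.0, -143.0]]
scene 0.0 1026 0.004 ((601.5054931640625, -290.3476867675781), (237.72698974609375, 168.07566833496094), 5.5525994300842285) [[475.0, -218.0], [491.0, -385.0], [728.0, -362.0], [712.0, -195.0]]
scene 0.045 194 0.054 ((618.1238403320312, -240.37905883789062), (272.27716064453125, 149.6681365966797), 6.880027770996094) [[474.0, -182.0], [492.0, -331.0], [762.0, -298.0], [744.0, -150.0]]
side 0.069 1428 0.074 ((612.0464477539062, -246.37637329101562), (282.7528991699219, 174.18299865722656), 7.057337760925293) [[461.0, -177.0], [482.0, -350.0], [763.0, -315.0], [742.0, -143.0]]
side 0.0 1021 0.004 ((611.56982421875, -248.98175048828125), (262.291748046875, 155.19833374023438), 6.688587665557861) [[472.0, -187.0], [490.0, -341.0], [751.0, -311.0], [733.0, -157.0]]
side 0.045 1328 0.055 ((606.9536743164062, -249.4504852294922), (271.00567626953125, 155.2698516845703), 6.645819664001465) [[463.0, -188.0], [481.0, -342.0], [751.0, -311.0], [733.0, -157.0]]
```

```bash
cat >> h.py <<'E'
YAW=6.8
T={1:(.475,.050),2:(.5995,.188),3:(.498,.351),'bay':(.546,-.253)}
def Rt(yaw=YAW):
    a=np.radians(yaw); y=np.array([-np.sin(a),np.cos(a),0]); z=np.array([0,0,-1.]); return np.stack([np.cross(y,z),y,z],1)
def go(x,y,z,yaw=YAW):
    s=state(); R0=R.from_rotvec(s['orientation']).as_matrix(); d=(np.array([x,y,z])-s['tcp_pos'])*100
    print('t',round(s['time'],2),'pos',s['tcp_pos'].round(4),'F',s['force'].round(2),'g',round(s['grip_width'],3),'tauw',s['wrist_torque'].round(3))
    print('tool shift cm now',(R0.T@d).round(2),' in target axes',(Rt(yaw).T@d).round(2),'turn deg',np.degrees(R.from_matrix(R0.T@Rt(yaw)).as_rotvec()).round(2))
E
python3 -c "
from h import *
go(*T[3],.2)"
```

```text
t 0.15 pos [0.2367 0.5235 0.2162] F [ 0.48 -0.43 -0.1 ] g 1.003 tauw [-0.041  0.01  -0.003]
tool shift cm now [-30.92  -4.95   1.62]  in target axes [-23.9  -20.22   1.62] turn deg [-8.000e-02 -3.000e-02 -3.114e+01]
```

```bash
python3 -m jog '[[[0,0,0],[0,0,-10.4],8.5],[[0,0,0],[0,0,-10.4],8.5],[[0,0,0],[0,0,-10.4],8.5],[[-4,-3.4,0],[0,0,0],8.5],[[-4,-3.4,0],[0,0,0],8.5],[[-4,-3.4,0],[0,0,0],8.5],[[-4,-3.4,0],[0,0,0],8.5],[[-4,-3.4,0],[0,0,0],8.5],[[-3.9,-3.2,1.6],[0,0,0],8.5],[[0,0,0],[0,0,0],8.5]]' 25; python3 -c "
from h import *
go(*T[3],.2)
shot('wrist','w1')"
```

```text
time: 1.4
tcp_pos: [0.5003, 0.3491, 0.1988]
orientation: [0.18, -3.134, 0.003]
force: [-0.7, 0.5, 0.8]
grip_width: 0.99
t 1.4 pos [0.5003 0.3491 0.1988] F [-0.73  0.48  0.75] g 0.99 tauw [-0.001  0.065  0.019]
tool shift cm now [ 0.21  0.21 -0.12]  in target axes [ 0.21  0.21 -0.12] turn deg [-0.09 -0.13 -0.23]
```

View pics/w1.png

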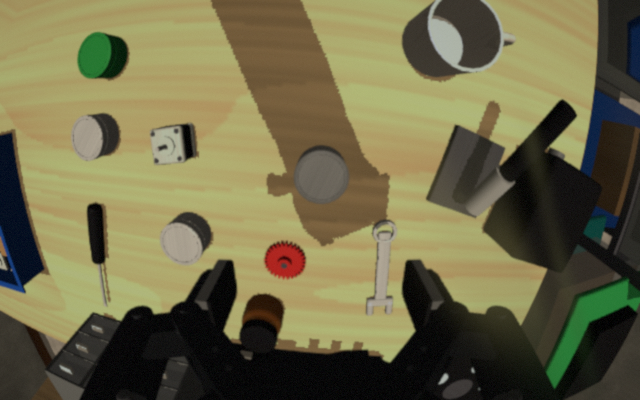

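The wrist view shows tin 3's top centred at (321,174), clear between the mug, wrench and gear. I'll cross-check its position.

```bash
cat >> h.py <<'E'
def wpix(u,v,z,s=None):
    s=s or state(); c=calibration('wrist'); f=200/np.tan(np.radians(c['vertical_fov'])/2)
    a=np.array([u-c['cx'],v-c['cy']]); r=np.linalg.norm(a); th=r/f
    ray=np.array([a[0]/r*np.sin(th),-a[1]/r*np.sin(th),-np.cos(th)])
    M=np.array(c['T_tool_cam']); R0=R.from_rotvec(s['orientation']).as_matrix()
    o=R0@M[:3,3]+s['tcp_pos']; q=R0@(M[:3,:3]@ray); return o+q*(z-o[2])/q[2]
E
python3 - <<'E'
from h import *
for u,v in[(321,174),(90,137),(182,239)]: print(wpix(u,v,.04).round(4))
E
python3 -m jog '[[[0.1,0.15,3],[0,0,0],8.5],[[0.0,0.05,3],[0,0,0],8.5],[[0,0,0],[0,0,0],8.5],[[0,0,0],[0,0,0],8.5]]'
python3 -c "
from h import *
go(*T[3],.033)
shot('wrist','w2')"
```

```text
[0.4929 0.3513 0.04  ]
[0.4725 0.0585 0.04  ]
[0.5912 0.1924 0.04  ]
time: 1.95
tcp_pos: [0.497, 0.3546, 0.1422]
orientation: [-0.19, 3.135, 0.001]
force: [0.4, 1.5, 0.4]
grip_width: 0.998
t 1.95 pos [0.497  0.3546 0.1422] F [0.4  1.55 0.38] g 0.998 tauw [ 0.033  0.007 -0.021]
tool shift cm now [-0.05 -0.38 10.92]  in target axes [-0.06 -0.37 10.92] turn deg [0.04 0.06 0.13]
```

View pics/w2.png

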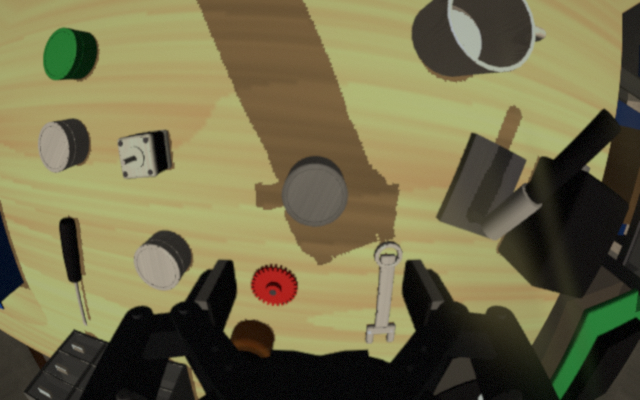

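Run:
```python
from h import *
print(wpix(314,190,.04).round(4), wpix(62,147,.04).round(4), wpix(160,257,.04).round(4))
go(*T[3],.033)
```

```text
[0.4933 0.3495 0.04  ] [0.4745 0.0675 0.04  ] [0.5856 0.1952 0.04  ]
t 2.0 pos [0.4975 0.3548 0.1427] F [0.64 0.04 0.58] g 0.997 tauw [ 0.002 -0.039  0.063]
tool shift cm now [ 0.03 -0.39 10.97]  in target axes [-0.   -0.38 10.97] turn deg [0.06 0.13 0.11]
```

```bash
python3 -m jog '[[[0.1,-0.4,4],[0,0,0],8.5],[[0,0,4],[0,0,0],8.5],[[0,0,2.9],[0,0,0],8.5],[[0,0,0],[0,0,0],8.5],[[0,0,0],[0,0,0],8.5],[[0,0,0],[0,0,0],8.5]]'
python3 -c "
from h import *
go(*T[3],.033)"
python3 -m jog '[[[0,0,0],[0,0,0],4],[[0,0,0],[0,0,0],4],[[0,0,0],[0,0,0],4],[[0,0,0],[0,0,0],4],[[0,0,0],[0,0,0],4],[[0,0,0],[0,0,0],4]]' 25
python3 -c "
from h import *
go(*T[3],.033);shot('side','s2')"
```

```text
time: 2.75
tcp_pos: [0.4984, 0.3507, 0.0342]
orientation: [-0.188, 3.132, 0.003]
force: [0.9, 0.1, 0.3]
grip_width: 0.994
t 2.75 pos [0.4984 0.3507 0.0342] F [0.86 0.11 0.27] g 0.994 tauw [-0.045 -0.028 -0.077]
tool shift cm now [0.03 0.03 0.12]  in target axes [0.03 0.03 0.12] turn deg [0.09 0.22 0.07]
time: 3.5
tcp_pos: [0.4966, 0.3497, 0.0319]
orientation: [0.188, -3.136, -0.0]
force: [0.7, -0.3, -0.6]
grip_width: 0.466
t 3.5 pos [0.4966 0.3497 0.0319] F [ 0.69 -0.27 -0.58] g 0.466 tauw [-0.012  0.022  0.028]
tool shift cm now [-0.15  0.11 -0.11]  in target axes [-0.15  0.11 -0.11] turn deg [ 0.   -0.    0.06]
```

Run:
```python
from h import *
p=np.load('pics/s2.npz')['p']
cv2.imwrite('pics/s2z.png',cv2.resize(p[60:260,200:460,::-1],None,fx=3,fy=3,interpolation=2))
shot('wrist','w3')
```

```text
(no output)
```

View pics/s2z.png

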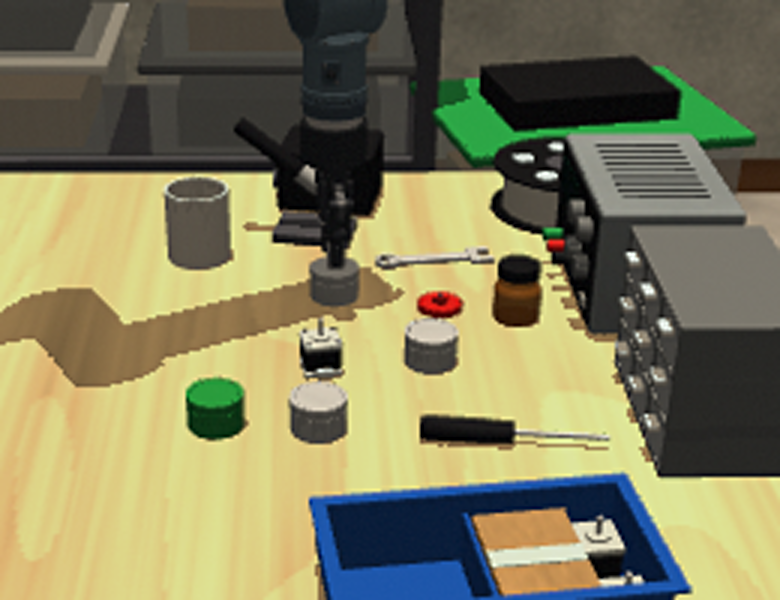

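View pics/w3.png

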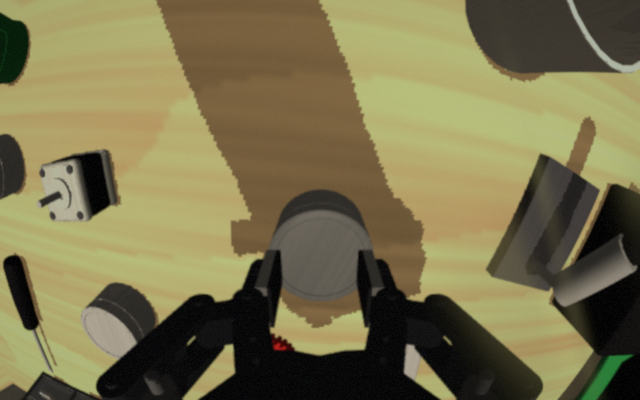

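Run:
```python
from h import *
z=np.load('pics/s2.npz');d=z['d'];P=cloud('side',d)
for v in range(135,164,2): print(v,[tuple(P[v,u].round(3)) for u in (303,307,312,317)])
print(wpix(321,245,.04))
p=z['p'];cv2.imwrite('pics/s2y.png',cv2.resize(p[110:170,280:350,::-1],None,fx=8,fy=8,interpolation=0))
```

```text
135 [(np.float64(0.469), np.float64(0.528), np.float64(0.012)), (np.float64(0.482), np.float64(0.362), np.float64(0.085)), (np.float64(0.498), np.float64(0.294), np.float64(0.115)), (np.float64(0.523), np.float64(0.522), np.float64(0.014))]
137 [(np.float64(0.469), np.float64(0.513), np.float64(0.01)), (np.float64(0.482), np.float64(0.375), np.float64(0.071)), (np.float64(0.498), np.float64(0.305), np.float64(0.103)), (np.float64(0.523), np.float64(0.519), np.float64(0.007))]
139 [(np.float64(0.468), np.float64(0.493), np.float64(0.011)), (np.float64(0.482), np.float64(0.365), np.float64(0.068)), (np.float64(0.498), np.float64(0.296), np.float64(0.099)), (np.float64(0.523), np.float64(0.515), np.float64(0.0))]
141 [(np.float64(0.468), np.float64(0.493), np.float64(0.002)), (np.float64(0.482), np.float64(0.366), np.float64(0.06)), (np.float64(0.499), np.float64(0.313), np.float64(0.084)), (np.float64(0.522), np.float64(0.491), np.float64(0.003))]
143 [(np.float64(0.468), np.float64(0.478), np.float64(0.001)), (np.float64(0.482), np.float64(0.362), np.float64(0.054)), (np.float64(0.499
[... 1839 characters left out ...]
)), (np.float64(0.481), np.float64(0.325), np.float64(0.009)), (np.float64(0.499), np.float64(0.321), np.float64(0.011)), (np.float64(0.517), np.float64(0.332), np.float64(0.005))]
161 [(np.float64(0.467), np.float64(0.324), np.float64(0.002)), (np.float64(0.481), np.float64(0.328), np.float64(-0.0)), (np.float64(0.499), np.float64(0.322), np.float64(0.003)), (np.float64(0.517), np.float64(0.331), np.float64(-0.002))]
163 [(np.float64(0.467), np.float64(0.315), np.float64(-0.002)), (np.float64(0.481), np.float64(0.314), np.float64(-0.001)), (np.float64(0.499), np.float64(0.308), np.float64(0.002)), (np.float64(0.517), np.float64(0.313), np.float64(-0.001))]
[0.48863244 0.34944333 0.04      ]
```

View pics/s2y.png

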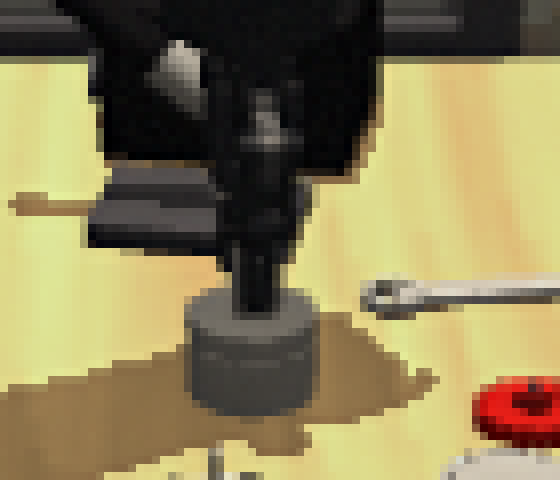

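Run:
```python
from h import *
d=np.load('pics/side0.npz')['d'];P=cloud('side',d)
for v in range(66,84,2): print(v,[P[v,u].round(3).tolist() for u in (225,228,231,234,245,247)])
z=np.load('pics/w3.npz');d=z['d']
print(d[255:330:8,[262,268,275,320,362,372,380]].round(3))
c=calibration('wrist'); f=200/np.tan(np.radians(c['vertical_fov'])/2);M=np.array(c['T_tool_cam'])
def tp(u,v):
    a=np.array([u-c['cx'],v-c['cy']]); r=np.linalg.norm(a); th=r/f; D=d[v,u]
    return (M@np.r_[a[0]/r*np.tan(th)*D,-a[1]/r*np.tan(th)*D,-D,1])[:3]
for u,v in[(320,215),(320,240),(320,290),(268,262),(268,280),(268,300),(268,320),(276,255),(372,270),(372,300),(364,255)]: print(u,v,d[v,u].round(3),tp(u,v).round(4))
```

```text
66 [[0.2, 0.466, 0.299], [0.213, 0.449, 0.304], [0.097, 1.315, 0.057], [0.229, 0.48, 0.295], [0.258, 0.558, 0.273], [0.265, 0.565, 0.271]]
68 [[0.199, 0.464, 0.293], [0.211, 0.455, 0.295], [0.218, 0.48, 0.288], [0.229, 0.477, 0.289], [0.257, 0.563, 0.264], [0.264, 0.562, 0.264]]
70 [[0.07, 1.277, 0.047], [0.208, 0.47, 0.284], [0.219, 0.466, 0.285], [0.096, 1.425, 0.004], [0.256, 0.564, 0.257], [0.264, 0.559, 0.258]]
72 [[0.068, 1.285, 0.034], [0.207, 0.473, 0.276], [0.218, 0.472, 0.276], [0.227, 0.484, 0.273], [0.256, 0.565, 0.249], [0.264, 0.558, 0.251]]
74 [[0.069, 1.271, 0.028], [0.206, 0.477, 0.268], [0.218, 0.467, 0.271], [0.227, 0.476, 0.268], [0.026, 2.518, -0.348], [0.049, 2.455, -0.329]]
76 [[0.067, 1.279, 0.015], [0.206, 0.473, 0.262], [0.217, 0.472, 0.262], [0.226, 0.483, 0.259], [0.033, 2.449, -0.343], [0.176, 1.325, 0.001]]
78 [[0.066, 1.279, 0.004], [0.08, 1.287, 0.002], [0.217, 0.466, 0.257], [0.225, 0.48, 0.252], [0.031, 2.463, -0.363], [0.176, 1.317, -0.007]]
80 [[0.07, 1.249, 0.003], [0.082, 1.271, -0.004], [0.214, 0.484, 0.244], [0.225, 0.481, 0.245], [0.028, 2.472
[... 369 characters left out ...]
0.122 0.136 0.176 0.139 0.121 0.122]
 [0.115 0.122 0.135 0.177 0.139 0.123 0.115]
 [0.11  0.125 0.135 0.227 0.139 0.12  0.111]
 [0.106 0.124 0.135 0.229 0.135 0.12  0.106]
 [0.096 0.123 0.133 0.232 0.232 0.095 0.095]
 [0.092 0.091 0.236 0.235 0.235 0.09  0.09 ]]
320 215 0.16 [ 0.0255  0.0001 -0.0083]
320 240 0.165 [ 0.011   0.0001 -0.0082]
320 290 0.175 [-0.0216  0.0002 -0.0084]
268 262 0.142 [ 0.0113 -0.0243 -0.0325]
268 280 0.127 [ 0.0113 -0.022  -0.0478]
268 300 0.125 [ 0.0044 -0.0219 -0.0529]
268 320 0.094 [ 0.0176 -0.0168 -0.081 ]
276 255 0.148 [ 0.0115 -0.0213 -0.0261]
372 270 0.133 [ 0.0122  0.023  -0.0412]
372 300 0.12 [ 0.0077  0.021  -0.0573]
364 255 0.148 [ 0.0116  0.0214 -0.0262]
```

Both cameras disagree with the stated tool geometry. The fingertips stand about 23 mm behind the reported TCP, where the description puts them 22 mm ahead. The fingers therefore closed above the lid without touching it, as the 40 mm opening and near-zero force also show. I'll go by the measurement: open, then descend about 43 mm more in steps while watching the force.

```bash
python3 -m jog '[[[0,0,0],[0,0,0],8.5],[[0,0,0],[0,0,0],8.5],[[0,0,0],[0,0,0],8.5],[[0,0,0],[0,0,0],8.5],[[0,0,0],[0,0,0],8.5],[[0,0,0],[0,0,0],8.5],[[0,0,1],[0,0,0],8.5],[[0,0,1],[0,0,0],8.5],[[0,0,0],[0,0,0],8.5]]' 25
python3 - <<'E'
from h import *
go(*T[3],-.010)
s=state();p,d=shot('wrist','w4'); p,d2=shot('side','s4')
cv2.imwrite('pics/s4z.png',cv2.resize(p[90:190,260:370,::-1],None,fx=6,fy=6,interpolation=2))
E
```

```text
time: 4.72
tcp_pos: [0.4954, 0.349, 0.0103]
orientation: [0.188, -3.133, 0.002]
force: [-0.3, -0.6, 0.6]
grip_width: 0.995
t 4.72 pos [0.4954 0.349  0.0103] F [-0.26 -0.6   0.63] g 0.995 tauw [-0.026 -0.014 -0.02 ]
tool shift cm now [-0.29  0.17  2.03]  in target axes [-0.28  0.17  2.03] turn deg [-0.06 -0.16  0.06]
```

View pics/s4z.png

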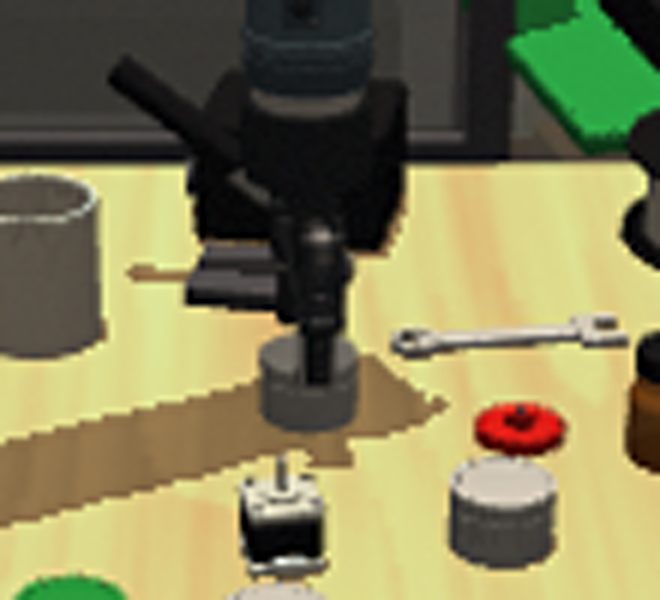

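View pics/w4.png

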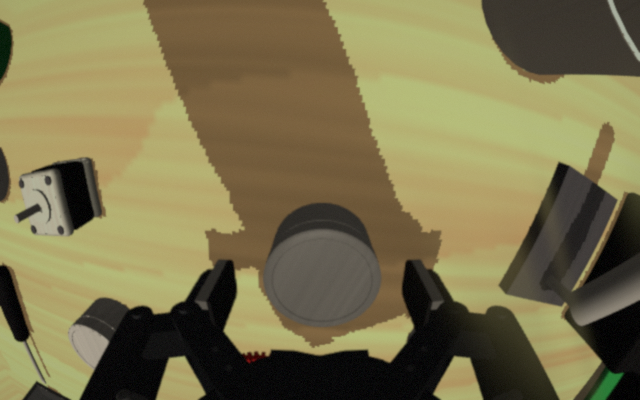

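The near finger now stands beside the tin, tip around z 0.03, and the tin is centred between the jaws at (322,265).

```bash
python3 -m jog '[[[0.25,0,1],[0,0,0],8.5],[[0,0,1],[0,0,0],8.5],[[0,0,0],[0,0,0],8.5],[[0,0,0],[0,0,0],8.5]]' 25
python3 -c "
from h import *
go(*T[3],-.010)"
python3 -m jog '[[[0,0,0],[0,0,0],4],[[0,0,0],[0,0,0],4],[[0,0,0],[0,0,0],4],[[0,0,0],[0,0,0],4],[[0,0,0],[0,0,0],4],[[0,0,0],[0,0,0],4]]' 25
python3 -c "
from h import *
for i in range(4):
  s=state();print(s['force'].round(2),s['joint_efforts'].round(2),s['grip_width'],s['tcp_pos'].round(4)); capture('side')"
```

```text
time: 5.32
tcp_pos: [0.4941, 0.3494, -0.0082]
orientation: [0.188, -3.136, 0.0]
force: [-0.6, 0.1, -0.5]
grip_width: 0.992
t 5.33 pos [ 0.4941  0.3494 -0.0082] F [-0.62  0.07 -0.47] g 0.992 tauw [-0.006  0.025 -0.01 ]
tool shift cm now [-0.4   0.11  0.18]  in target axes [-0.4   0.11  0.18] turn deg [-0.   -0.01  0.06]
time: 6.08
tcp_pos: [0.4947, 0.3497, -0.0075]
orientation: [-0.188, 3.135, 0.001]
force: [-1.4, 0.5, 5.0]
grip_width: 0.672
[-1.38  0.46  5.04] [-8.000e-02 -4.868e+01  2.118e+01 -2.400e-01 -4.000e-02 -1.000e-02] 0.6715626036137755 [ 0.4947  0.3497 -0.0075]
[-0.32  0.56  5.25] [-7.000e-02 -4.868e+01  2.118e+01 -2.400e-01 -4.000e-02 -1.000e-02] 0.6757854375015071 [ 0.4947  0.3497 -0.0075]
[-0.91 -0.85  5.13] [-7.000e-02 -4.868e+01  2.118e+01 -2.400e-01 -4.000e-02 -1.000e-02] 0.6731366457308545 [ 0.4947  0.3497 -0.0075]
[-0.39  0.01  5.54] [-7.000e-02 -4.868e+01  2.118e+01 -2.400e-01 -4.000e-02 -1.000e-02] 0.6754828567861088 [ 0.4947  0.3497 -0.0075]
```

Gripped: the opening reads 0.673, about 57.5 mm. Now a lift to heft it.

```bash
python3 -m jog '[[[0,0,-1],[0,0,0],4],[[0,0,-2],[0,0,0],4],[[0,0,-3],[0,0,0],4],[[0,0,0],[0,0,0],4],[[0,0,0],[0,0,0],4],[[0,0,0],[0,0,0],4]]' 25
python3 -c "
from h import *
for i in range(8):
  s=state();print(s['force'].round(2),s['joint_efforts'].round(2),round(s['grip_width'],3),s['tcp_pos'].round(4)); shot('side','s5')"
```

```text
time: 7.02
tcp_pos: [0.493, 0.3487, 0.0504]
orientation: [0.188, -3.133, 0.002]
force: [0.2, 0.0, -0.8]
grip_width: 0.671
[ 0.17  0.02 -0.84] [-0.000e+00 -5.188e+01  2.484e+01 -2.000e-02 -0.000e+00 -0.000e+00] 0.671 [0.493  0.3487 0.0504]
[ 0.03  0.59 -2.51] [  0.   -51.68  24.7    0.    -0.    -0.  ] 0.677 [0.4932 0.3488 0.0505]
[-0.01  0.73 -0.72] [ 0.000e+00 -5.154e+01  2.462e+01  1.000e-02 -0.000e+00 -0.000e+00] 0.673 [0.4933 0.3489 0.0507]
[ 0.35 -0.04 -1.48] [ 0.000e+00 -5.144e+01  2.457e+01  2.000e-02 -0.000e+00 -0.000e+00] 0.674 [0.4935 0.349  0.0509]
[-0.57  1.13 -0.35] [ 0.000e+00 -5.138e+01  2.454e+01  2.000e-02 -0.000e+00  0.000e+00] 0.677 [0.4936 0.3491 0.0511]
[ 0.54 -0.25 -0.53] [ 0.000e+00 -5.135e+01  2.454e+01  1.000e-02 -0.000e+00 -0.000e+00] 0.672 [0.4938 0.3492 0.0514]
[-0.28  0.01 -0.31] [ 0.000e+00 -5.133e+01  2.454e+01  1.000e-02 -0.000e+00 -0.000e+00] 0.676 [0.494  0.3493 0.0515]
[ 0.39 -0.7  -0.84] [-0.000e+00 -5.133e+01  2.456e+01  1.000e-02 -0.000e+00 -0.000e+00] 0.674 [0.4941 0.3493 0.0517]
```

About 0.9 N, so tin 3 is the lightest. I'll put it back in place and go to tin 2.

```bash
python3 -m jog '[[[0,0,2],[0,0,0],4],[[0,0,2],[0,0,0],4],[[0,0,1.4],[0,0,0],4],[[0,0,0.3],[0,0,0],4],[[0,0,0.3],[0,0,0],4],[[0,0,0],[0,0,0],4],[[0,0,0],[0,0,0],4],[[0,0,0],[0,0,0],8.5],[[0,0,0],[0,0,0],8.5],[[0,0,0],[0,0,0],8.5]]' 25
python3 -m jog '[[[0,0,0],[0,0,0],8.5],[[0,0,0],[0,0,0],8.5],[[0,0,0],[0,0,0],8.5],[[0,0,-4],[0,0,0],8.5],[[0,0,-4],[0,0,0],8.5],[[0,0,-4],[0,0,0],8.5],[[0,0,0],[0,0,0],8.5],[[0,0,0],[0,0,0],8.5],[[0,0,0],[0,0,0],8.5]]' 25
python3 -c "
from h import *
shot('wrist','w6');shot('scene','c6')
go(*T[2],.11)"
```

```text
time: 8.68
tcp_pos: [0.4942, 0.3495, -0.008]
orientation: [-0.188, 3.136, 0.0]
force: [-0.1, 0.3, -0.4]
grip_width: 0.996
time: 9.8
tcp_pos: [0.493, 0.3487, 0.1102]
orientation: [0.188, -3.133, 0.002]
force: [-0.1, 0.1, 0.1]
grip_width: 0.993
t 9.9 pos [0.4932 0.3489 0.1104] F [-0.17  0.13  0.56] g 0.998 tauw [ 0.022 -0.015 -0.01 ]
tool shift cm now [ -8.63 -17.24   0.04]  in target axes [ -8.65 -17.23   0.04] turn deg [-0.06 -0.15  0.06]
```

View pics/w6.png

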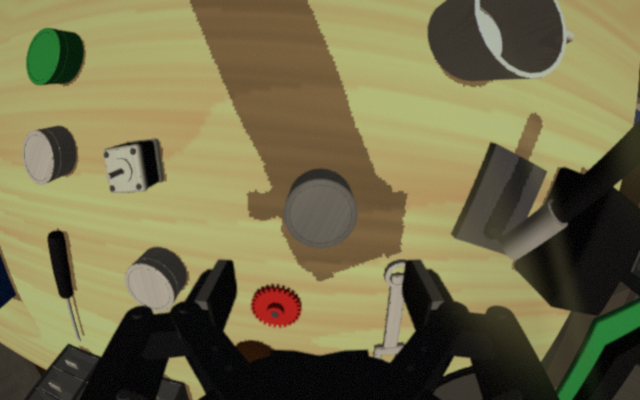

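View pics/s5.png

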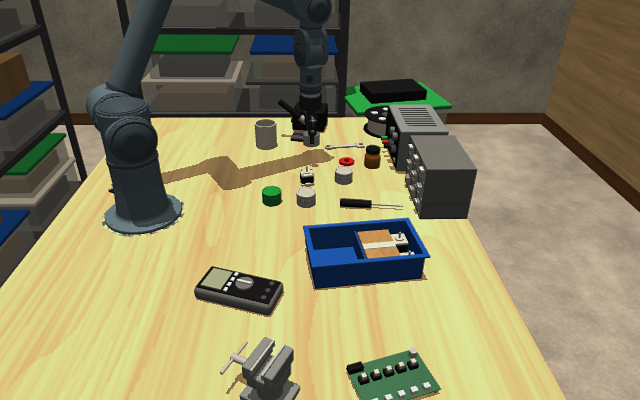

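Tin 3 is standing upright again at (321,210), and the side view confirms it had been lifted. Next, above tin 2.

```bash
python3 -m jog '[[[-2.8,-5.7,0],[0,0,0],8.5],[[-2.8,-5.7,0],[0,0,0],8.5],[[-2.8,-5.7,0],[0,0,0],8.5],[[0,0,0],[0,0,0],8.5],[[0,0,0],[0,0,0],8.5],[[0,0,0],[0,0,0],8.5]]' 25
python3 - <<'E'
from h import *
go(*T[2],-.010)
p,d=shot('wrist','w7')
E
```

```text
time: 10.65
tcp_pos: [0.5953, 0.1934, 0.1115]
orientation: [0.191, -3.135, -0.0]
force: [-0.3, 0.3, 0.3]
grip_width: 0.993
t 10.65 pos [0.5953 0.1934 0.1115] F [-0.28  0.27  0.26] g 0.993 tauw [-0.003  0.002  0.028]
tool shift cm now [-0.37 -0.59 12.15]  in target axes [-0.36 -0.59 12.15] turn deg [ 0.02 -0.06  0.17]
```

View pics/w7.png

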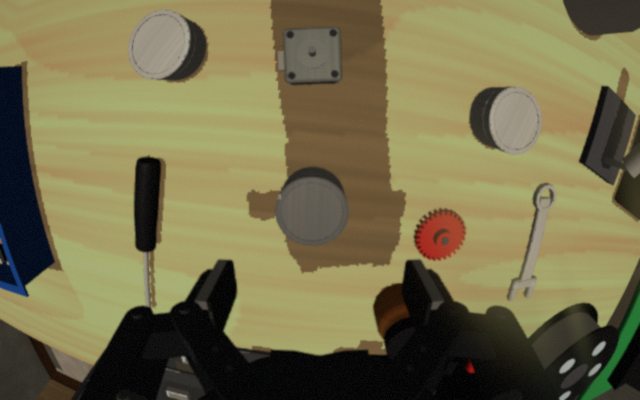

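```bash
python3 - <<'E'
from h import *
print(wpix(311,210,.04),wpix(321,210,.04))
E
python3 -m jog '[[[0,-0.55,5],[0,0,0],8.5],[[0,0,4],[0,0,0],8.5],[[0,0,2],[0,0,0],8.5],[[0,0,1],[0,0,0],8.5],[[0,0,0],[0,0,0],8.5],[[0,0,0],[0,0,0],8.5]]' 25
python3 - <<'E'
from h import *
go(*T[2],-.010)
p,d=shot('wrist','w8')
E
```

```text
[0.59802745 0.18706029 0.04      ] [0.59706252 0.19490191 0.04      ]
time: 11.45
tcp_pos: [0.5981, 0.1873, -0.0068]
orientation: [-0.189, 3.134, 0.001]
force: [0.1, 0.9, 0.2]
grip_width: 0.995
t 11.45 pos [ 0.5981  0.1873 -0.0068] F [0.09 0.9  0.24] g 0.995 tauw [0.032 0.012 0.002]
tool shift cm now [-0.15  0.05  0.32]  in target axes [-0.15  0.05  0.32] turn deg [0.02 0.13 0.09]
```

View pics/w8.png

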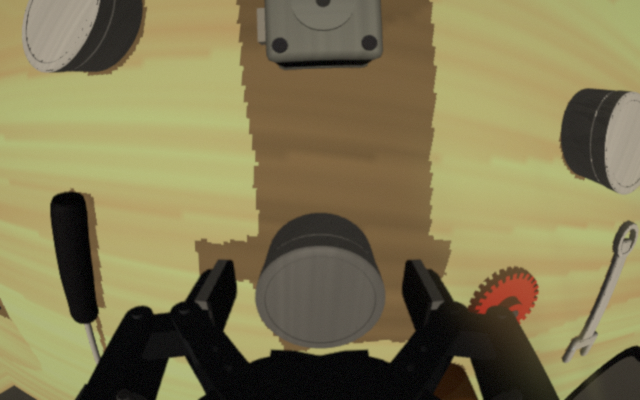

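Tin 2 is centred in the jaws at (320,295), with the screwdriver and gear clear. Grip and lift.

```bash
python3 -m jog '[[[0,0,0],[0,0,0],4],[[0,0,0],[0,0,0],4],[[0,0,0],[0,0,0],4],[[0,0,0],[0,0,0],4],[[0,0,0],[0,0,0],4],[[0,0,-1],[0,0,0],4],[[0,0,-2],[0,0,0],4],[[0,0,-3],[0,0,0],4],[[0,0,0],[0,0,0],4],[[0,0,0],[0,0,0],4]]' 25
python3 -c "
from h import *
for i in range(8):
  s=state();print(s['force'].round(2),s['joint_efforts'].round(2),round(s['grip_width'],3),s['tcp_pos'].round(4)); shot('side','s9')"
```

```text
time: 12.75
tcp_pos: [0.5963, 0.1865, 0.0509]
orientation: [0.188, -3.135, 0.0]
force: [-1.2, 0.6, -2.4]
grip_width: 0.672
[-1.15  0.65 -2.42] [-1.000e-02 -5.575e+01  2.638e+01 -9.000e-02 -0.000e+00 -0.000e+00] 0.672 [0.5963 0.1865 0.0509]
[-0.69  0.24 -2.52] [-2.000e-02 -5.542e+01  2.612e+01 -8.000e-02 -0.000e+00 -0.000e+00] 0.672 [0.5958 0.1864 0.0503]
[ 0.26 -0.49 -2.53] [-1.000e-02 -5.511e+01  2.588e+01 -4.000e-02 -0.000e+00 -0.000e+00] 0.669 [0.5956 0.1864 0.0501]
[-0.12 -0.16 -2.31] [-1.000e-02 -5.484e+01  2.569e+01 -1.000e-02 -0.000e+00 -0.000e+00] 0.677 [0.5957 0.1864 0.0502]
[-0.05  1.32 -3.12] [-1.000e-02 -5.464e+01  2.556e+01  1.000e-02 -0.000e+00  0.000e+00] 0.674 [0.5958 0.1865 0.0504]
[ 0.19  0.2  -3.52] [-0.000e+00 -5.451e+01  2.549e+01  2.000e-02 -0.000e+00  0.000e+00] 0.672 [0.5961 0.1865 0.0507]
[-0.88  0.66 -2.13] [-0.000e+00 -5.442e+01  2.545e+01  2.000e-02 -0.000e+00  0.000e+00] 0.674 [0.5963 0.1866 0.0509]
[ 0.38 -0.63 -3.16] [-0.000e+00 -5.437e+01  2.543e+01  2.000e-02 -0.000e+00 -0.000e+00] 0.674 [0.5965 0.1866 0.0512]
```

About 2.7 N, so tin 2 is the middle one and tin 1 should be the heaviest. Set tin 2 back down, then go to tin 1.

```bash
python3 -m jog '[[[0,0,2],[0,0,0],4],[[0,0,2],[0,0,0],4],[[0,0,1.4],[0,0,0],4],[[0,0,0.3],[0,0,0],4],[[0,0,0.3],[0,0,0],4],[[0,0,0],[0,0,0],4],[[0,0,0],[0,0,0],4],[[0,0,0],[0,0,0],8.5],[[0,0,0],[0,0,0],8.5],[[0,0,0],[0,0,0],8.5]]' 25
python3 -m jog '[[[0,0,0],[0,0,0],8.5],[[0,0,0],[0,0,0],8.5],[[0,0,0],[0,0,0],8.5],[[0,0,-4],[0,0,0],8.5],[[0,0,-4],[0,0,0],8.5],[[0,0,-4],[0,0,0],8.5],[[0,0,0],[0,0,0],8.5],[[0,0,0],[0,0,0],8.5]]' 25
python3 -c "
from h import *
shot('wrist','w10')
go(*T[1],.11)"
```

```text
time: 14.4
tcp_pos: [0.5972, 0.1868, -0.008]
orientation: [-0.188, 3.136, 0.0]
force: [-1.6, -0.1, -0.0]
grip_width: 0.995
time: 15.4
tcp_pos: [0.5968, 0.1867, 0.1115]
orientation: [0.188, -3.136, -0.0]
force: [-0.6, 0.2, 1.1]
grip_width: 0.996
t 15.45 pos [0.5961 0.1865 0.1107] F [-0.13 -0.14 -0.08] g 0.997 tauw [-0.017  0.064  0.033]
tool shift cm now [ 13.65 -12.11   0.1 ]  in target axes [ 13.64 -12.12   0.07] turn deg [-0.01 -0.12  0.06]
```

View pics/w10.png

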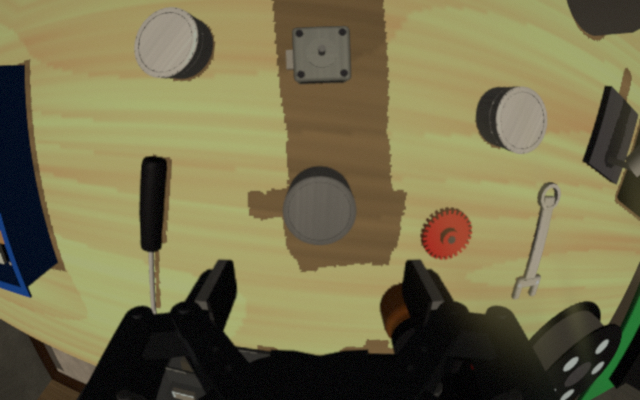

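```bash
python3 -m jog '[[[4.6,-4.1,0],[0,0,0],8.5],[[4.6,-4.1,0],[0,0,0],8.5],[[4.5,-4.0,0],[0,0,0],8.5],[[0,0,0],[0,0,0],8.5],[[0,0,0],[0,0,0],8.5],[[0,0,0],[0,0,0],8.5]]' 25
python3 -c "
from h import *
shot('wrist','w11')
go(.4735,.049,-.01)"
```

```text
time: 16.2
tcp_pos: [0.4767, 0.0499, 0.1118]
orientation: [-0.19, 3.135, 0.0]
force: [0.2, 0.5, -0.5]
grip_width: 0.993
t 16.25 pos [0.4767 0.05   0.1118] F [-0.13 -0.02 -0.23] g 0.995 tauw [ 0.002 -0.016 -0.032]
tool shift cm now [ 0.34 -0.06 12.18]  in target axes [ 0.33 -0.06 12.18] turn deg [0.01 0.04 0.13]
```

View pics/w11.png

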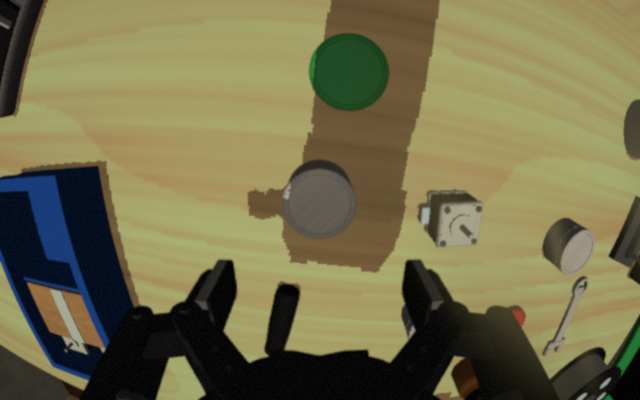

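Tin 1 sits at (320,203): y is centred and it needs about 0.4 cm more along tool x. The motor clears the right finger.

```bash
python3 -m jog '[[[0.4,0,5],[0,0,0],8.5],[[0,0,4],[0,0,0],8.5],[[0,0,2],[0,0,0],8.5],[[0,0,1],[0,0,0],8.5],[[0,0,0],[0,0,0],8.5],[[0,0,0],[0,0,0],8.5]]' 25
python3 - <<'E'
from h import *
go(.4735,.049,-.008)
p,d=shot('wrist','w12')
E
```

```text
time: 17.0
tcp_pos: [0.4729, 0.0489, -0.0072]
orientation: [-0.188, 3.134, -0.0]
force: [0.1, -0.2, -0.2]
grip_width: 0.994
t 17.0 pos [ 0.4729  0.0489 -0.0072] F [ 0.12 -0.2  -0.18] g 0.994 tauw [-0.002 -0.008 -0.009]
tool shift cm now [-0.06 -0.    0.08]  in target axes [-0.06 -0.    0.08] turn deg [-0.01  0.11  0.08]
```

View pics/w12.png

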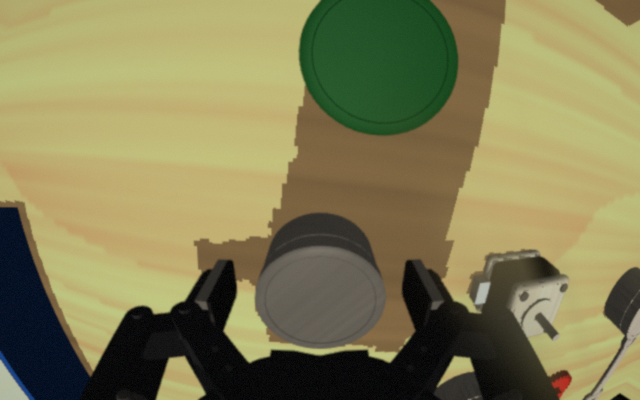

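```bash
python3 -m jog '[[[0,0,0],[0,0,0],4],[[0,0,0],[0,0,0],4],[[0,0,0],[0,0,0],4],[[0,0,0],[0,0,0],4],[[0,0,0],[0,0,0],4],[[0,0,-1],[0,0,0],4],[[0,0,-2],[0,0,0],4],[[0,0,-3],[0,0,0],4],[[0,0,0],[0,0,0],4],[[0,0,0],[0,0,0],4]]' 25
python3 -c "
from h import *
for i in range(5):
  s=state();print(s['force'].round(2),s['joint_efforts'].round(2),round(s['grip_width'],3),s['tcp_pos'].round(4)); shot('side','s13')
go(*T['bay'],.17)"
```

```text
time: 18.3
tcp_pos: [0.4707, 0.0487, 0.051]
orientation: [0.188, -3.135, -0.0]
force: [0.7, 0.5, -5.4]
grip_width: 0.673
[ 0.7   0.52 -5.44] [-2.000e-02 -4.127e+01  2.482e+01 -1.000e-01  0.000e+00  0.000e+00] 0.673 [0.4707 0.0487 0.051 ]
[-0.46  0.04 -4.38] [-2.000e-02 -4.104e+01  2.460e+01 -1.000e-01  0.000e+00  0.000e+00] 0.671 [0.4702 0.0488 0.0506]
[-0.33  0.48 -5.81] [-1.000e-02 -4.082e+01  2.438e+01 -6.000e-02  0.000e+00  0.000e+00] 0.671 [0.47   0.0488 0.0505]
[-0.06  0.14 -4.3 ] [-1.000e-02 -4.064e+01  2.420e+01 -2.000e-02  0.000e+00  0.000e+00] 0.672 [0.4701 0.0488 0.0505]
[-0.1   0.54 -4.7 ] [ -0.   -40.51  24.08   0.     0.    -0.  ] 0.668 [0.4703 0.0488 0.0507]
t 18.55 pos [0.4706 0.0488 0.0509] F [ 0.05  0.18 -5.74] g 0.674 tauw [-0.018  0.006  0.015]
tool shift cm now [ -3.86 -30.86 -11.93]  in target axes [ -3.91 -30.86 -11.91] turn deg [ 0.02 -0.12  0.06]
```

About 5 N, so tin 1 is the heaviest. Raise it and carry it over the bay.

```bash
python3 -m jog '[[[0,0,-2],[0,0,0],4],[[0,0,-3],[0,0,0],4],[[0,0,-3],[0,0,0],4],[[-0.6,-4.5,0],[0,0,0],4],[[-0.7,-5.5,0],[0,0,0],4],[[-0.7,-5.5,0],[0,0,0],4],[[-0.7,-5.5,0],[0,0,0],4],[[-0.6,-5,0],[0,0,0],4],[[-0.6,-4.9,0],[0,0,0],4],[[0,0,0],[0,0,0],4]]' 25
python3 -m jog '[[[0,0,0],[0,0,0],4],[[0,0,0],[0,0,0],4],[[0,0,0],[0,0,0],4]]' 25
python3 -c "
from h import *
shot('wrist','w14');shot('side','s14');shot('scene','c14')
go(*T['bay'],-.004)"
```

```text
time: 19.8
tcp_pos: [0.5478, -0.2573, 0.1308]
orientation: [-0.181, 3.136, -0.002]
force: [-0.3, 1.3, -4.8]
grip_width: 0.674
time: 20.18
tcp_pos: [0.5471, -0.2522, 0.1319]
orientation: [0.19, -3.135, -0.001]
force: [0.6, -0.7, -4.2]
grip_width: 0.671
t 20.32 pos [ 0.5473 -0.2528  0.1321] F [-0.4   0.01 -4.4 ] g 0.671 tauw [-0.042  0.023  0.009]
tool shift cm now [ 1.300e-01 -1.000e-02  1.361e+01]  in target axes [ 1.300e-01 -1.000e-02  1.361e+01] turn deg [-0.    0.01  0.11]
```

View pics/w14.png

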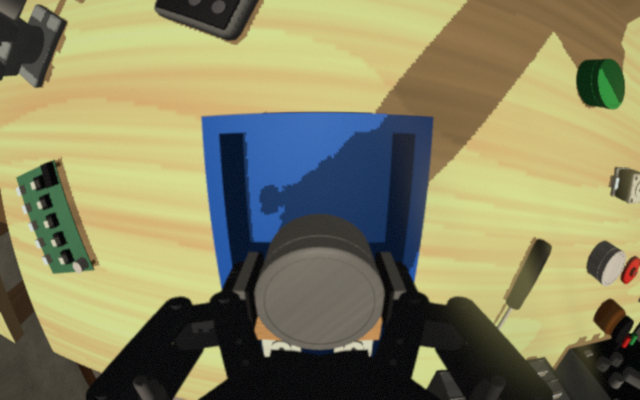

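View pics/c14.png

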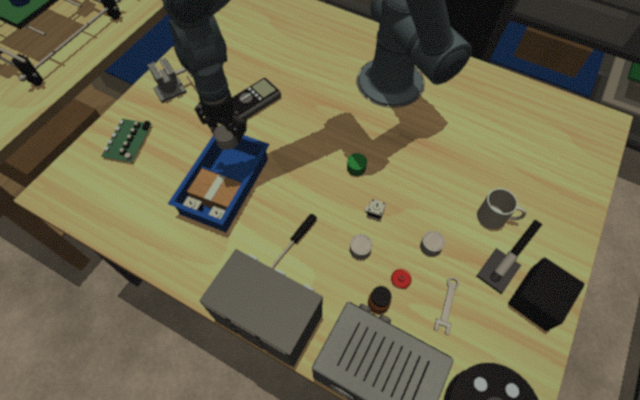

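View pics/s14.png

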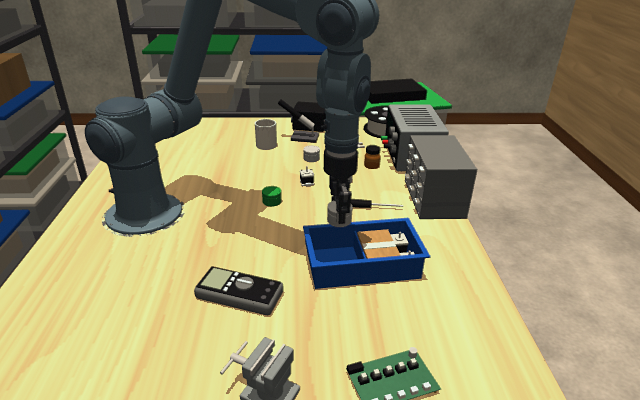

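Run:
```python
from h import *
print(wpix(318,113,.075).round(4),'exp [.473 -.262]',wpix(203,117,.075).round(4),wpix(433,117,.075).round(4))
c=calibration('wrist'); f=200/np.tan(np.radians(c['vertical_fov'])/2);M=np.array(c['T_tool_cam'])
d=np.load('pics/w12.npz')['d']
v,u=np.mgrid[0:400,0:640];a=u-c['cx'];b=v-c['cy'];r=np.hypot(a,b);t=np.tan(r/f)/r
q=np.stack([a*t*d,-b*t*d,-d,np.ones_like(d)],-1)@M.T
for zc in range(-110,-15,10):
    m=(d>0)&(d<.25)&(q[...,2]*1000>zc)&(q[...,2]*1000<zc+10)&(abs(q[...,1])<.12)&(v>230)&(abs(q[...,0])<.05)
    y=q[m][:,1]; x=q[m][:,0]
    if m.sum(): print(zc,m.sum(),(np.percentile(y,[0.5,99.5])*1000).round(),(np.percentile(x,[0.5,99.5])*1000).round())
```

```text
[ 0.4737 -0.2628  0.075 ] exp [.473 -.262] [ 0.4836 -0.3447  0.075 ] [ 0.4638 -0.1812  0.075 ]
-110 7763 [-71.  70.] [-8. 21.]
-100 7942 [-71.  71.] [-11.  19.]
-90 5483 [-73.  72.] [-11.  18.]
-80 2808 [-73.  73.] [-10.  15.]
-70 1063 [-56.  62.] [-6. 13.]
-60 1348 [-56. 119.] [-24.  12.]
-50 13674 [-54. 119.] [-29.  28.]
-40 2302 [-54. 119.] [-21.  28.]
-30 1193 [-43. 120.] [-35.  26.]
-20 947 [-26. 119.] [-41.  21.]
```

The wrist view puts the -x rim at (0.474,-0.263), which agrees with the tote fit. The open knuckles would come close to the walls, so I'll open only to 6.8 cm inside the bay.

```bash
python3 -m jog '[[[0.1,-0.1,3],[0,0,0],4],[[0,0,4],[0,0,0],4],[[0,0,3.5],[0,0,0],4],[[0,0,2],[0,0,0],4],[[0,0,0.4],[0,0,0],4],[[0,0,0.2],[0,0,0],4],[[0,0,0.2],[0,0,0],4],[[0,0,0],[0,0,0],4],[[0,0,0],[0,0,0],4],[[0,0,0],[0,0,0],4]]' 25
python3 -c "
from h import *
go(*T['bay'],-.004)"
```

```text
time: 21.58
tcp_pos: [0.5465, -0.2546, -0.0008]
orientation: [-0.188, 3.136, -0.0]
force: [-0.0, -0.0, -5.5]
grip_width: 0.673
t 21.57 pos [ 0.5465 -0.2546 -0.0008] F [-0.01 -0.01 -5.48] g 0.673 tauw [-0.042  0.007  0.008]
tool shift cm now [0.03 0.16 0.32]  in target axes [0.03 0.16 0.32] turn deg [-0.01  0.02  0.06]
```

Still hanging (-5.5 N). I'll lower it in small steps.

```bash
python3 -m jog '[[[0,0,0.2],[0,0,0],4],[[0,0,0.1],[0,0,0],4],[[0,0,0],[0,0,0],4],[[0,0,0],[0,0,0],4]]' 25
python3 -m jog '[[[0,0,0.1],[0,0,0],4],[[0,0,0],[0,0,0],4],[[0,0,0],[0,0,0],4]]' 25
```

```text
time: 22.08
tcp_pos: [0.5466, -0.2546, -0.0033]
orientation: [-0.188, 3.135, -0.001]
force: [-2.4, 1.4, 6.3]
grip_width: 0.675
time: 22.45
tcp_pos: [0.5466, -0.2546, -0.0033]
orientation: [-0.188, 3.135, -0.001]
force: [-5.1, 3.1, 13.2]
grip_width: 0.672
```

It is on the floor. Ease off a little, open to 6.8 cm and rise.

```bash
python3 -m jog '[[[0,0,-0.1],[0,0,0],4],[[0,0,0],[0,0,0],6.8],[[0,0,0],[0,0,0],6.8],[[0,0,0],[0,0,0],6.8],[[0,0,0],[0,0,0],6.8],[[0,0,0],[0,0,0],6.8]]' 25
python3 -c "
from h import *
go(*T['bay'],-.004)"
```

```text
time: 23.2
tcp_pos: [0.5464, -0.2545, -0.0042]
orientation: [-0.188, 3.136, 0.0]
force: [0.3, -0.0, -0.7]
grip_width: 0.795
t 23.2 pos [ 0.5464 -0.2545 -0.0042] F [ 0.27 -0.04 -0.66] g 0.795 tauw [-0.014  0.021  0.026]
tool shift cm now [ 0.02  0.15 -0.02]  in target axes [ 0.02  0.15 -0.02] turn deg [0.01 0.   0.06]
```

```bash
python3 -m jog '[[[0,0,-1.5],[0,0,0],6.8],[[0,0,-3],[0,0,0],6.8],[[0,0,-4],[0,0,0],6.8],[[0,0,-5],[0,0,0],6.8],[[0,0,0],[0,0,0],8.5],[[0,0,0],[0,0,0],8.5]]' 25
python3 -c "
from h import *
shot('wrist','w16')
go(.5972,.1868,.11)"
```

```text
time: 23.95
tcp_pos: [0.5466, -0.2546, 0.1316]
orientation: [-0.188, 3.135, -0.001]
force: [-0.3, -0.7, -0.2]
grip_width: 0.994
t 24.0 pos [ 0.5458 -0.2542  0.1304] F [-0.14  0.56 -0.75] g 0.997 tauw [-0.017  0.014  0.061]
tool shift cm now [-10.37  43.17   2.07]  in target axes [-10.33  43.18   2.04] turn deg [ 0.04 -0.05  0.06]
```

View pics/w16.png

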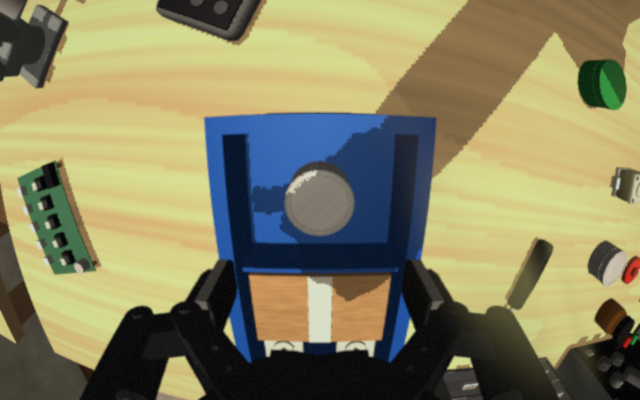

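The heavy tin stands upright in the middle of the bay at (319,201). Now for tin 2.

```bash
python3 -m jog '[[[-1.3,5.4,0],[0,0,0],8.5],[[-1.3,5.4,0],[0,0,0],8.5],[[-1.3,5.4,0],[0,0,0],8.5],[[-1.3,5.4,0],[0,0,0],8.5],[[-1.3,5.4,0],[0,0,0],8.5],[[-1.3,5.4,0],[0,0,0],8.5],[[-1.3,5.4,0],[0,0,0],8.5],[[-1.2,5.4,2],[0,0,0],8.5],[[0,0,0],[0,0,0],8.5],[[0,0,0],[0,0,0],8.5]]' 25
python3 -m jog '[[[0,0,0],[0,0,0],8.5],[[0,0,0],[0,0,0],8.5]]'
python3 -c "
from h import *
shot('wrist','w17')
go(.5972,.1868,-.008)"
```

```text
time: 25.25
tcp_pos: [0.5958, 0.1862, 0.1095]
orientation: [0.188, -3.133, 0.002]
force: [0.4, -0.3, -0.6]
grip_width: 0.996
time: 25.5
tcp_pos: [0.5973, 0.1854, 0.1113]
orientation: [-0.185, 3.136, 0.0]
force: [-0.8, -0.0, 0.1]
grip_width: 0.995
t 25.55 pos [0.5973 0.1856 0.1113] F [-0.06 -0.43  0.46] g 1.0 tauw [ 0.006  0.027 -0.05 ]
tool shift cm now [1.000e-02 1.200e-01 1.193e+01]  in target axes [-0.    0.12 11.93] turn deg [ 0.01  0.03 -0.04]
```

View pics/w17.png

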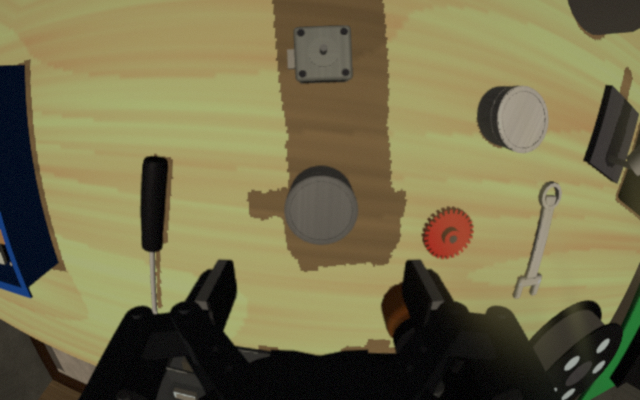

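```bash
python3 -m jog '[[[0,0.1,5],[0,0,0],8.5],[[0,0,4],[0,0,0],8.5],[[0,0,2],[0,0,0],8.5],[[0,0,0.9],[0,0,0],8.5],[[0,0,0],[0,0,0],8.5],[[0,0,0],[0,0,0],8.5]]' 25
python3 -m jog '[[[0,0,0],[0,0,0],4],[[0,0,0],[0,0,0],4],[[0,0,0],[0,0,0],4],[[0,0,0],[0,0,0],4],[[0,0,0],[0,0,0],4],[[0,0,-1],[0,0,0],4],[[0,0,-2],[0,0,0],4],[[0,0,-3],[0,0,0],4],[[0,0,-4],[0,0,0],4],[[0,0,-5],[0,0,0],4]]' 25
python3 -m jog '[[[0,0,-1],[0,0,0],4],[[0,0,0],[0,0,0],4],[[0,0,0],[0,0,0],4]]' 25
python3 -c "
from h import *
go(.5465,-.2546,.1515)"
```

```text
time: 26.3
tcp_pos: [0.5981, 0.1879, -0.0067]
orientation: [-0.188, 3.134, 0.001]
force: [-0.3, -0.2, 0.0]
grip_width: 0.994
time: 27.55
tcp_pos: [0.5953, 0.1876, 0.1419]
orientation: [0.188, -3.132, 0.0]
force: [0.1, -0.1, -2.4]
grip_width: 0.673
time: 27.92
tcp_pos: [0.5953, 0.1874, 0.1494]
orientation: [0.188, -3.132, 0.001]
force: [-0.4, 0.1, -2.6]
grip_width: 0.673
t 27.93 pos [0.5953 0.1874 0.1494] F [-0.43  0.13 -2.59] g 0.673 tauw [-0.012  0.045 -0.021]
tool shift cm now [ 10.12 -43.3   -0.15]  in target axes [ 10.07 -43.32  -0.21] turn deg [-0.01 -0.25  0.06]
```

```bash
python3 -m jog '[[[1.1,-4.7,0],[0,0,0],4],[[1.3,-5.6,0],[0,0,0],4],[[1.3,-5.6,0],[0,0,0],4],[[1.3,-5.6,0],[0,0,0],4],[[1.3,-5.6,0],[0,0,0],4],[[1.3,-5.6,0],[0,0,0],4],[[1.3,-5.6,0],[0,0,0],4],[[1.1,-5,0],[0,0,0],4],[[0,0,0],[0,0,0],4],[[0,0,0],[0,0,0],4]]' 25
python3 -m jog '[[[0,0,0],[0,0,0],4],[[0,0,0],[0,0,0],4]]'
python3 -c "
from h import *
shot('wrist','w18')
go(.5465,-.2546,.036)"
```

```text
time: 29.18
tcp_pos: [0.5482, -0.2533, 0.15]
orientation: [0.187, -3.133, -0.004]
force: [-0.6, 0.4, -1.9]
grip_width: 0.673
time: 29.42
tcp_pos: [0.5494, -0.2528, 0.1517]
orientation: [0.191, -3.135, -0.001]
force: [0.3, -0.0, -2.2]
grip_width: 0.677
t 29.48 pos [ 0.5495 -0.253   0.1518] F [ 0.8   0.07 -2.2 ] g 0.671 tauw [-0.015  0.03  -0.01 ]
tool shift cm now [ 0.31 -0.13 11.58]  in target axes [ 0.31 -0.12 11.58] turn deg [ 0.02 -0.01  0.15]
```

View pics/w18.png

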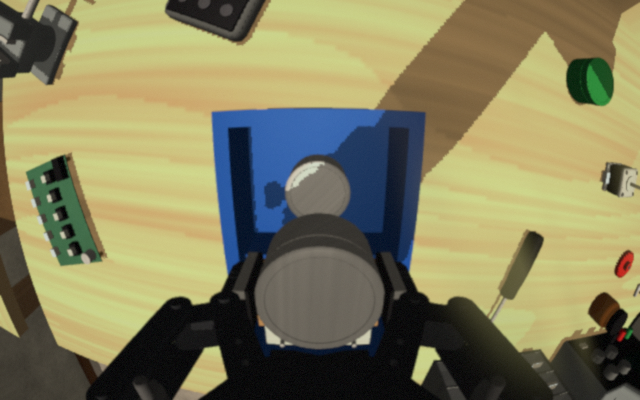

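```bash
python3 - <<'E'
from h import *
print(wpix(317.5,190,.044).round(4))
c=calibration('wrist'); f=200/np.tan(np.radians(c['vertical_fov'])/2);M=np.array(c['T_tool_cam'])
for n in('w14','w18'):
    d=np.load(f'pics/{n}.npz')['d']
    v,u=np.mgrid[0:400,0:640];a=u-c['cx'];b=v-c['cy'];r=np.hypot(a,b);t=np.tan(r/f)/r
    q=np.stack([a*t*d,-b*t*d,-d,np.ones_like(d)],-1)@M.T
    m=(abs(q[...,2]+.047)<.006)&(abs(q[...,1])<.032)&(abs(q[...,0])<.04)&(v>240)&(u>255)&(u<385)
    q=q[m]; m=abs(q[:,1])<.004
    print(n,len(q),np.median(q[:,2]),q[m][:,0].min(),q[m][:,0].max(),q[:,1].min(),q[:,1].max())
E
python3 -m jog '[[[0.3,-0.1,3],[0,0,0],4],[[0,0,4],[0,0,0],4],[[0,0,3],[0,0,0],4],[[0,0,0.6],[0,0,0],4],[[0,0,0.3],[0,0,0],4],[[0,0,0],[0,0,0],4],[[0,0,0],[0,0,0],4],[[0,0,0],[0,0,0],4]]' 25
python3 -c "
from h import *
go(.5465,-.2546,.036)"
```

```text
[ 0.5461 -0.2552  0.044 ]
w14 11224 -0.04699750194752268 -0.03223678471802102 0.027706035840035705 -0.029517615418115893 0.02872679245807825
w18 11144 -0.046560604417201674 -0.0314959922628049 0.027647003081153962 -0.029562322902687208 0.028740475149763085
time: 30.48
tcp_pos: [0.547, -0.2558, 0.0437]
orientation: [-0.188, 3.135, -0.001]
force: [0.1, 0.7, -2.2]
grip_width: 0.676
t 30.48 pos [ 0.547  -0.2558  0.0437] F [ 0.12  0.72 -2.25] g 0.676 tauw [-0.022 -0.015  0.02 ]
tool shift cm now [0.04 0.13 0.77]  in target axes [0.04 0.12 0.77] turn deg [-0.05  0.07  0.06]
```

Both held tins sit the same way in the jaws, and the lower tin measures at (0.546,-0.255), so they line up. About 7 mm to go.

```bash
python3 -m jog '[[[0,0.1,0.3],[0,0,0],4],[[0,0,0.2],[0,0,0],4],[[0,0,0],[0,0,0],4],[[0,0,0],[0,0,0],4]]' 25
python3 -m jog '[[[0,0,0.1],[0,0,0],4],[[0,0,0.1],[0,0,0],4],[[0,0,0],[0,0,0],4],[[0,0,0],[0,0,0],4]]' 25
```

```text
time: 30.98
tcp_pos: [0.5463, -0.2544, 0.0378]
orientation: [0.188, -3.136, -0.0]
force: [0.8, -0.4, -2.0]
grip_width: 0.67
time: 31.48
tcp_pos: [0.5465, -0.2546, 0.0372]
orientation: [-0.188, 3.135, -0.001]
force: [-2.7, 1.8, 7.2]
grip_width: 0.672
```

Contact. Ease off, open to 6.8 cm and rise.

```bash
python3 -m jog '[[[0,0,-0.05],[0,0,0],4],[[0,0,0],[0,0,0],6.8],[[0,0,0],[0,0,0],6.8],[[0,0,0],[0,0,0],6.8],[[0,0,0],[0,0,0],6.8],[[0,0,0],[0,0,0],6.8],[[0,0,-1],[0,0,0],6.8],[[0,0,-3],[0,0,0],6.8],[[0,0,-4],[0,0,0],6.8],[[0,0,-3],[0,0,0],6.8]]' 25
python3 -m jog '[[[0,0,0],[0,0,0],8.5],[[0,0,0],[0,0,0],8.5],[[0,0,0],[0,0,0],8.5]]'
python3 -c "
from h import *
shot('wrist','w19')
go(.4942,.3495,.13)"
```

```text
time: 32.72
tcp_pos: [0.5469, -0.2549, 0.149]
orientation: [-0.188, 3.134, -0.002]
force: [-0.3, 0.5, 0.8]
grip_width: 0.795
time: 33.1
tcp_pos: [0.5454, -0.2539, 0.1449]
orientation: [0.188, -3.134, -0.003]
force: [1.3, -0.1, 0.1]
grip_width: 0.997
t 33.15 pos [ 0.5454 -0.2539  0.1449] F [-0.06  0.43 -0.36] g 0.993 tauw [-0.011 -0.037 -0.026]
tool shift cm now [-2.13 60.52  1.59]  in target axes [-2.06 60.52  1.49] turn deg [ 0.1  -0.13  0.06]
```

View pics/w19.png

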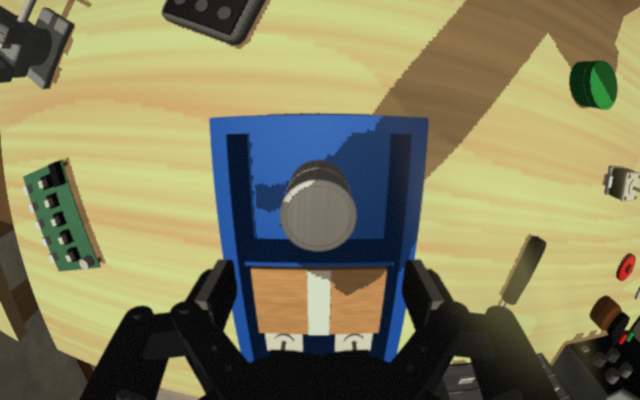

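Two tins are stacked straight, upper lid at (318,214). Now the lightest, tin 3.

```bash
python3 -m jog '[[[-0.2,5,0],[0,0,0],8.5],[[-0.2,5.6,0],[0,0,0],8.5],[[-0.2,5.6,0],[0,0,0],8.5],[[-0.2,5.6,0],[0,0,0],8.5],[[-0.2,5.6,0],[0,0,0],8.5],[[-0.2,5.6,0],[0,0,0],8.5],[[-0.2,5.6,0],[0,0,0],8.5],[[-0.2,5.6,0],[0,0,0],8.5],[[-0.2,5.6,0],[0,0,0],8.5],[[-0.2,5.6,0],[0,0,0],8.5]]'
python3 -m jog '[[[-0.1,5.3,1.5],[0,0,0],8.5],[[0,0,2],[0,0,0],8.5],[[0,0,0],[0,0,0],8.5],[[0,0,0],[0,0,0],8.5],[[0,0,0],[0,0,0],8.5]]'
python3 -c "
from h import *
shot('wrist','w20')
go(.4942,.3495,-.008)"
```

```text
time: 34.4
tcp_pos: [0.4991, 0.2995, 0.1455]
orientation: [0.188, -3.135, 0.001]
force: [0.9, -0.3, -0.4]
grip_width: 0.994
time: 35.02
tcp_pos: [0.4955, 0.3502, 0.1124]
orientation: [-0.186, 3.135, 0.001]
force: [0.3, 0.3, -0.0]
grip_width: 0.993
t 35.08 pos [0.4955 0.3503 0.1124] F [-0.53  0.38  0.37] g 0.994 tauw [-0.023  0.03   0.031]
tool shift cm now [ 0.16 -0.07 12.04]  in target axes [ 0.14 -0.06 12.04] turn deg [ 0.04  0.08 -0.01]
```

View pics/w20.png

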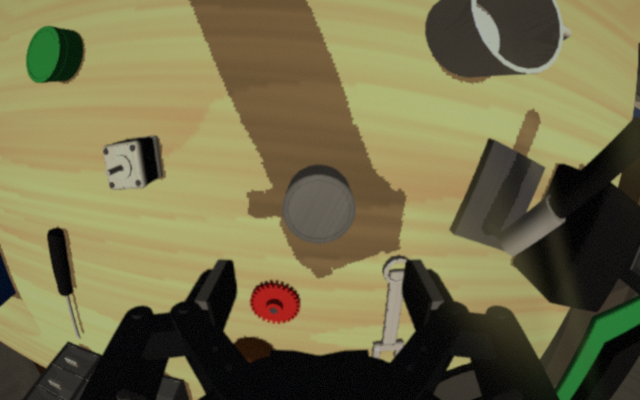

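```bash
python3 -m jog '[[[0.15,0,5],[0,0,0],8.5],[[0,0,4],[0,0,0],8.5],[[0,0,2],[0,0,0],8.5],[[0,0,1],[0,0,0],8.5],[[0,0,0],[0,0,0],8.5],[[0,0,0],[0,0,0],8.5]]' 25
python3 -m jog '[[[0,0,0],[0,0,0],4],[[0,0,0],[0,0,0],4],[[0,0,0],[0,0,0],4],[[0,0,0],[0,0,0],4],[[0,0,0],[0,0,0],4],[[0,0,-1],[0,0,0],4],[[0,0,-3],[0,0,0],4],[[0,0,-5],[0,0,0],4],[[0,0,-5],[0,0,0],4],[[0,0,-4],[0,0,0],4]]' 25
python3 -m jog '[[[0,0,-1],[0,0,0],4],[[0,0,0],[0,0,0],4],[[0,0,0],[0,0,0],4]]' 25
python3 -c "
from h import *
go(.5465,-.2546,.185)"
```

```text
time: 35.83
tcp_pos: [0.4944, 0.3511, -0.0072]
orientation: [-0.188, 3.134, 0.002]
force: [-0.5, -0.1, 0.6]
grip_width: 0.997
time: 37.08
tcp_pos: [0.4934, 0.3507, 0.174]
orientation: [-0.188, 3.134, 0.001]
force: [0.9, 0.8, -0.5]
grip_width: 0.67
time: 37.45
tcp_pos: [0.492, 0.3498, 0.1792]
orientation: [0.188, -3.133, 0.002]
force: [-0.3, -0.9, -1.0]
grip_width: 0.673
t 37.45 pos [0.492  0.3498 0.1792] F [-0.25 -0.92 -1.02] g 0.673 tauw [0.03  0.017 0.03 ]
tool shift cm now [  1.81 -60.66  -0.49]  in target axes [  1.75 -60.66  -0.58] turn deg [-0.08 -0.2   0.06]
```

```bash
python3 -m jog '[[[0.1,-5,0],[0,0,0],4],[[0.2,-5.6,0],[0,0,0],4],[[0.2,-5.6,0],[0,0,0],4],[[0.2,-5.6,0],[0,0,0],4],[[0.2,-5.6,0],[0,0,0],4],[[0.2,-5.6,0],[0,0,0],4],[[0.2,-5.6,0],[0,0,0],4],[[0.2,-5.6,0],[0,0,0],4],[[0.2,-5.6,0],[0,0,0],4],[[0.1,-5.6,0],[0,0,0],4]]'
python3 -m jog '[[[0,-5.2,0],[0,0,0],4],[[0,0,0],[0,0,0],4],[[0,0,0],[0,0,0],4],[[0,0,0],[0,0,0],4],[[0,0,0],[0,0,0],4]]'
python3 -c "
from h import *
shot('wrist','w21')
go(.5465,-.2546,.077)"
```

```text
time: 38.7
tcp_pos: [0.5402, -0.2029, 0.1793]
orientation: [0.187, -3.133, -0.003]
force: [0.2, -0.1, -0.8]
grip_width: 0.671
time: 39.33
tcp_pos: [0.5477, -0.252, 0.1814]
orientation: [0.191, -3.136, -0.001]
force: [-0.3, 2.0, -0.9]
grip_width: 0.675
t 39.38 pos [ 0.5478 -0.2522  0.1815] F [-0.54  0.84 -0.99] g 0.675 tauw [-0.005 -0.04  -0.067]
tool shift cm now [ 0.16 -0.23 10.45]  in target axes [ 0.16 -0.23 10.45] turn deg [0.01 0.   0.15]
```

View pics/w21.png

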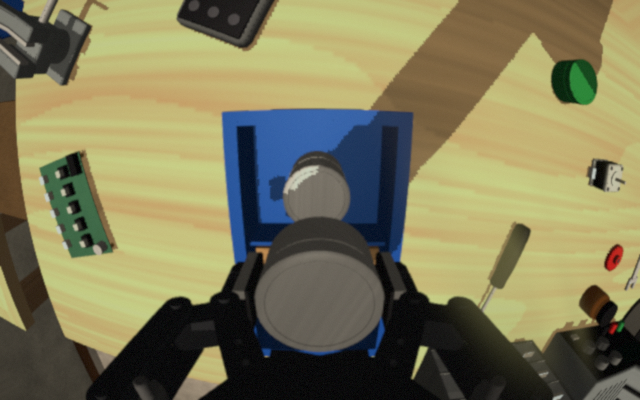

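```bash
python3 -m jog '[[[0.15,-0.2,3],[0,0,0],4],[[0,0,3],[0,0,0],4],[[0,0,2.5],[0,0,0],4],[[0,0,0.8],[0,0,0],4],[[0,0,0.3],[0,0,0],4],[[0,0,0],[0,0,0],4],[[0,0,0],[0,0,0],4],[[0,0,0],[0,0,0],4]]' 25
python3 -c "
from h import *
go(.5465,-.2546,.077)"
```

```text
time: 40.38
tcp_pos: [0.547, -0.2558, 0.0861]
orientation: [-0.188, 3.135, -0.001]
force: [0.4, -0.2, -1.5]
grip_width: 0.677
t 40.38 pos [ 0.547  -0.2558  0.0861] F [ 0.38 -0.17 -1.55] g 0.677 tauw [-0.026  0.041  0.023]
tool shift cm now [0.03 0.12 0.91]  in target axes [0.03 0.12 0.91] turn deg [-0.04  0.06  0.06]
```

```bash
python3 -m jog '[[[0,0.1,0.4],[0,0,0],4],[[0,0,0.2],[0,0,0],4],[[0,0,0],[0,0,0],4],[[0,0,0],[0,0,0],4]]' 25
python3 -m jog '[[[0,0,0.1],[0,0,0],4],[[0,0,0.1],[0,0,0],4],[[0,0,0],[0,0,0],4],[[0,0,0],[0,0,0],4]]' 25
```

```text
time: 40.88
tcp_pos: [0.5463, -0.2545, 0.0793]
orientation: [0.188, -3.136, -0.0]
force: [-0.9, -0.7, -0.5]
grip_width: 0.676
time: 41.38
tcp_pos: [0.5464, -0.2545, 0.0774]
orientation: [-0.188, 3.136, 0.0]
force: [-0.4, -0.9, -0.9]
grip_width: 0.672
```

```bash
python3 -m jog '[[[0,0,0.1],[0,0,0],4],[[0,0,0],[0,0,0],4],[[0,0,0],[0,0,0],4]]' 25
```

```text
time: 41.75
tcp_pos: [0.5465, -0.2546, 0.0767]
orientation: [-0.188, 3.136, -0.0]
force: [-0.5, 0.7, 1.5]
grip_width: 0.673
```

Contact. Release and rise.

```bash
python3 -m jog '[[[0,0,0],[0,0,0],6.8],[[0,0,0],[0,0,0],6.8],[[0,0,0],[0,0,0],6.8],[[0,0,0],[0,0,0],6.8],[[0,0,0],[0,0,0],6.8],[[0,0,-1],[0,0,0],6.8],[[0,0,-2],[0,0,0],6.8],[[0,0,-4],[0,0,0],6.8],[[0,0,-4],[0,0,0],6.8],[[0,0,0],[0,0,0],6.8]]' 25
python3 -m jog '[[[0,0,0],[0,0,0],6.8],[[0,0,0],[0,0,0],6.8],[[0,0,0],[0,0,0],6.8]]'
python3 - <<'E'
from h import *
s=state();print(s['tcp_pos'],s['force'])
shot('wrist','w22');p,d=shot('side','s22');shot('scene','c22')
print(wpix(318,200,.124))
cv2.imwrite('pics/s22z.png',cv2.resize(p[140:300,270:450,::-1],None,fx=4,fy=3.7,interpolation=2))
E
```

```text
time: 43.0
tcp_pos: [0.5489, -0.256, 0.1913]
orientation: [-0.188, 3.129, -0.008]
force: [0.3, 0.2, -0.2]
grip_width: 0.795
time: 43.38
tcp_pos: [0.5456, -0.2541, 0.1852]
orientation: [0.188, -3.134, -0.002]
force: [0.5, 0.2, -0.5]
grip_width: 0.795
[ 0.54564243 -0.25405575  0.18518271] [ 0.47198492  0.18260222 -0.48445874]
[ 0.53640425 -0.25660207  0.124     ]
```

View pics/w22.png

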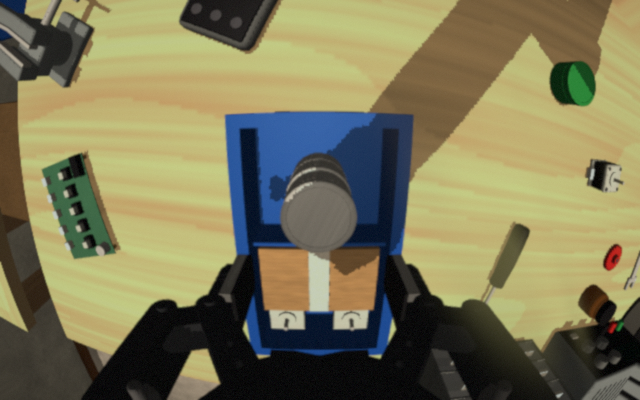

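View pics/s22z.png

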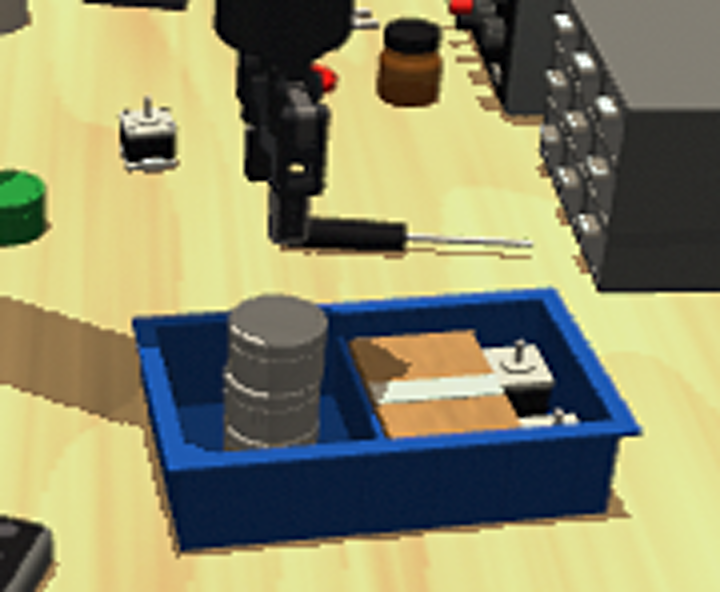

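View pics/c22.png

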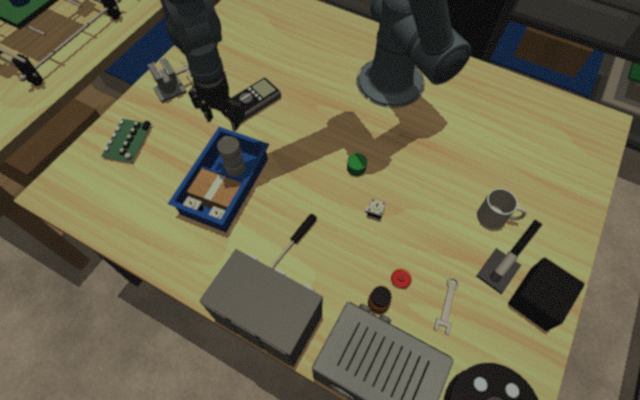

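The pile stands straight and upright, clear of the fingers, and the bystanders are where they were. I'm handing the job in.

Run:
```python
from h import *
d=np.load('pics/scene0.npz')['d']
P=cloud('side',np.load('pics/s22.npz')['d'])
m=(abs(P[...,2]-.124)<.005)&(abs(P[...,0]-.546)<.05)&(abs(P[...,1]+.254)<.05)
q=P[m];print('top lid',((q.min(0)+q.max(0))/2).round(3),np.ptp(q,0).round(3),np.median(q[:,2]).round(4))
print(state()['force'],finish_job())
```

```text
top lid [ 0.55  -0.258  0.123] [0.058 0.061 0.007] 0.1228
the job is handed in; nothing more can be done
[ 0.20716505  0.36301506 -0.62731129] None
```

The three tins are stacked straight and upright in the tote's empty bay, heaviest at the bottom, and the job is handed in. I got no verdict back.

- **Weights:** The lift readings were about 0.9 N, 2.7 N and 5 N. The heaviest was the tin beside the green decoy, the middle one stood behind the motor, and the lightest stood nearest the mug.
- **Packing:** Each tin was lowered in millimetre steps until the wrist force showed contact, then released. It took about 43.5 s of the 72 s.
- **Last checks:** The top lid measured 0.123 m high, against 0.124 m expected, and was level to within the depth noise. Its centre was at (0.550, -0.258), about 5 mm from where I placed it, with cameras good to about 2 mm. The scene picture shows the bench items where they were, and the gripper is open and clear.
- **What disagreed:** The fingertips stand about 23 mm behind the reported TCP, not 22 mm ahead of it as stated. My first grip therefore closed in the air above a lid, without touching anything. I used the measured offset from then on.
- **Small disagreement:** The wrist and fixed cameras differed by 2–5 mm along x. I lined up the grasps by how each tin sat in the wrist view.

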